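Load the indexing fixture through its plunger-locked hatch

ROBOT

A 6-joint arm with a two-finger parallel gripper is mounted at the origin on the work surface; the furniture and walls round the work are solid. World frame = base frame: x ahead of the robot, y to its left, z up, the work surface at z = 0. Lengths are in m, angles in rad, forces in N, time in s.
With the tool pointing down it reaches from about 0.35 to 0.975 m from the base axis. Payload 4.9 kg.
Tool frame: the origin (TCP) lies at the very end of the fingers, on their centre line; the grasp point (between the pads) lies 19 mm behind it; z points along the fingers, y is the direction in which the jaws open and shut (so a half turn about z gives the same grasp; the last joint's range is limited). The gripper opens to 85 mm and grips with 20 to 120 N. Pads are 22 mm wide; open, the fingers measure 114 mm over their backs; the gripper's body (76 mm by 85 mm) begins 54 mm behind the grasp point. The pads swing forward as they close: fully open they stand 13 mm farther back than shut.
Start: joints at [-1.377, 0.053, 1.613, -0, 1.476, -0.119], TCP at [0.192, -0.595, 0.231] pointing down, gripper open.
Joint ranges: [-3.01, 3.01], [-1.01, 2.22], [0.06, 2.58], [-1.02, 4.17], [0.09, 2.62], [-3.14, 3.14]. Speed limits (rad/s): [2.57, 2.57, 3.14, 3.14, 3.14, 3.14].

INTERFACE

Orientations are given as a unit quaternion [x, y, z, w].
In Python, from workcell import env, eyes gives the robot as it stands.
- The arm moves only by the shell command python3 -m jog 'ROWS'. ROWS is JSON, a list of rows, each an object of numbers: "tx", "ty", "tz": the shift along the tool's x, y, z in m; "rx", "ry", "rz": the turn, a rotation vector about the tool's x, y, z in degrees; "hand": the opening, from 0 (shut) to 1 (fully open). In form: [{"tx": .., "ty": .., "tz": .., "rx": .., "ry": .., "rz": .., "hand": ..}, ...]. A call has 1 to 5 rows; each row shifts and turns the pose as measured when the row begins, along the tool's axes as they then stand; what a row does not reach is not made up. A row lasts 1/8 s, in which the tool goes at most 62.5 mm and 10.7 degrees, less where a joint would pass 70% of its speed; a pose out of reach is approached as far as the arm can. A call with a gripper value outside its range is refused whole. The fingers move at their own pace and stop on an object; the grip force is fixed at half the most. Time passes only in rows, so rows that do not move let the fingers close. It gives the time, the measured TCP pose, the force and the opening at its end, in the units of the state.
- env.read_state(): the state, without advancing time (a new reading comes with each control period).
- eyes.camera(name): name is "scene" or "top"; returns a dict with "frame" (480x640x3 uint8, blue, green, red), "z_map" (480x640 float32, m along the optical axis (not along the pixel's ray), 0 where there is no reading), "vfov" (degrees; the focal length in pixels is half the picture's height over the tangent of half this angle, whatever the lens; pixels are square), "cx", "cy" (the principal point, pixels), "R" (3x3) and "t" (3): a world point X has camera coordinates R X + t. Camera axes: x right, y down, z forward; pixel columns grow to the right and rows downward; lengths in m; the calibration is good to about 2 mm. A picture is of the moment at which its call begins.
- env.job_done(): hands the job in, once; it reports no verdict.
The state is a dict: "time": time; "joints": joint angles; "joint_velocities": joint speeds; "effort": joint torques, N m; "eef_pos": TCP position; "eef_rot": TCP orientation; "force": force on the tool from outside, world axes, zero at the start; "torque": the same for the moment, N m; "opening": opening from 0.0 (shut) to 1.0 (fully open).
Only numpy, scipy, OpenCV 4.12 (cv2) and the standard library are available. Lean on these libraries where they do the work, as an engineer would, in place of code of your own. Each camera call takes 0.05 s, during which the arm holds its last target. There are 200 camera calls.

TASK

Load the six-nest indexing fixture: pull the plunger knob, slide the hatch cover fully open and let the plunger lock it there, then lay every aluminium block lying on the bench flat into a nest of its own through the window, turning the dial by its grip bar from detent to detent to bring up empty nests. When all blocks are in and the dial rests in a detent, slide the cover shut again until the plunger drops home, and leave the tin and the air cylinder alone.

Things in the scene. Friction and masses are not known exactly. Their poses are not given: they have to be found in the camera images.
- cover (a joint): Flat sliding aluminium hatch cover, 112 x 177 x 5 mm, in two guide rails on the deck. Value in m: 0 = shut (at its stop, over the window), grows as it slides along the fixture's -y (to the robot's right), 0.136 = fully open (end of travel). About 2 N of friction; stays where it is left. It slides only while the plunger is pulled.
- plunger (a joint): Spring index plunger, upright on the cover, moving with it. In m: 0 = pin home in a deck hole; pulled straight up it reads up to 0.013 (stop), clear of the hole from 0.010. Spring: 4 N down at 0, 7 N at 0.013. Holes, 1 mm play, for cover 0 and cover 0.136 only; let go between them the pin rests on the deck at about 0.009 and drops in when the cover brings it over a hole.
- dial (a joint): Round dial turning about the fixture's upright axis. Value in rad, positive anticlockwise from above, endless. A sprung detent holds it at each multiple of 1.047 rad (60 degrees), with one nest right under the window; about 0.1 N m turns it out of a detent, and let go it is drawn into the nearest one (near midway friction may hold it, also at the start).
- knob (a point): Centre of the plunger's black round pull knob, 31 mm across, 24 mm high (12 mm above and below this point); under it a 25 mm metal barrel stands 18 mm high on a base plate on the cover. Moves with cover and plunger. Axes as the fixture's.
- grip_bar (a point): Centre of the black grip bar on top of the dial's spindle, on the dial's axis: 70 mm long (its y axis), 16 mm thick (its x axis), 26 mm high (11 mm above this point, 15 below; its underside is 16 mm above the deck). It turns about its centre with the dial.
- window (a point): Fixed point of the fixture where the middle of a block lies when seated in the nest under the window; axes are the fixture's (z up). The open hatch window, 88 mm along x and 132 along y, is centred above it; the deck's top is 40 mm above it, the dial's top 14 mm below it, the dial's axis 95 mm along +x. The knob stands 82 mm along -y from here when shut, 218 mm when open.
- indexer: The fixed indexing fixture, a low grey-decked machine. Origin at its underside on the dial's axis, z up, x away from the window. The deck, 5 mm thick, top at 98 mm, reaches from -166 to 146 mm along x and -236 to 144 mm along y; guide rails on it, beside the window along y, are 9 mm high; a carry handle at the rear rises to 130 mm. Its position and yaw vary.
- nest_1 (a point): Middle of a block seated in this nest, 14 mm above the dial's top. A nest: six upright steel dowels, 8 mm thick, 13 mm high, domed tops, round a place for one block lying flat, its 70 mm side pointing at the dial's axis; play 1.5 to 3 mm each way. Six nests lie 95 mm from the axis, 60 degrees apart, numbered anticlockwise. Axes are the dial's, z up.
- nest_2 (a point): Middle of a block seated in this nest, 14 mm above the dial's top. A nest: six upright steel dowels, 8 mm thick, 13 mm high, domed tops, round a place for one block lying flat, its 70 mm side pointing at the dial's axis; play 1.5 to 3 mm each way. Six nests lie 95 mm from the axis, 60 degrees apart, numbered anticlockwise. Axes are the dial's, z up.
- nest_3 (a point): Middle of a block seated in this nest, 14 mm above the dial's top. A nest: six upright steel dowels, 8 mm thick, 13 mm high, domed tops, round a place for one block lying flat, its 70 mm side pointing at the dial's axis; play 1.5 to 3 mm each way. Six nests lie 95 mm from the axis, 60 degrees apart, numbered anticlockwise. Axes are the dial's, z up.
- nest_4 (a point): Middle of a block seated in this nest, 14 mm above the dial's top. A nest: six upright steel dowels, 8 mm thick, 13 mm high, domed tops, round a place for one block lying flat, its 70 mm side pointing at the dial's axis; play 1.5 to 3 mm each way. Six nests lie 95 mm from the axis, 60 degrees apart, numbered anticlockwise. Axes are the dial's, z up.
- nest_5 (a point): Middle of a block seated in this nest, 14 mm above the dial's top. A nest: six upright steel dowels, 8 mm thick, 13 mm high, domed tops, round a place for one block lying flat, its 70 mm side pointing at the dial's axis; play 1.5 to 3 mm each way. Six nests lie 95 mm from the axis, 60 degrees apart, numbered anticlockwise. Axes are the dial's, z up.
- nest_6 (a point): Middle of a block seated in this nest, 14 mm above the dial's top. A nest: six upright steel dowels, 8 mm thick, 13 mm high, domed tops, round a place for one block lying flat, its 70 mm side pointing at the dial's axis; play 1.5 to 3 mm each way. Six nests lie 95 mm from the axis, 60 degrees apart, numbered anticlockwise. Axes are the dial's, z up.
- block_1_mid (a point): Centre of a loose block of milled aluminium with a round bore in its top, 44 x 70 x 28 mm, 0.2 to 0.45 kg; x along the 44 mm side, y along the 70 mm side, z up. It starts flat on the bench to the left of the fixture; two or three blocks are there, absent ones read None.
- block_1: The same block; its origin is the centre of its underside.
- block_2_mid (a point): Centre of a loose block of milled aluminium with a round bore in its top, 44 x 70 x 28 mm, 0.2 to 0.45 kg; x along the 44 mm side, y along the 70 mm side, z up. It starts flat on the bench to the left of the fixture; two or three blocks are there, absent ones read None.
- block_2: The same block; its origin is the centre of its underside.
- block_3_mid (a point): Centre of a loose block of milled aluminium with a round bore in its top, 44 x 70 x 28 mm, 0.2 to 0.45 kg; x along the 44 mm side, y along the 70 mm side, z up. It starts flat on the bench to the left of the fixture; two or three blocks are there, absent ones read None.
- block_3: The same block; its origin is the centre of its underside.
- tin: Flat round tin, 54 x 24 mm, a bystander on the bench beyond the blocks; origin at the centre of its underside.
- cylinder: Small pneumatic cylinder, 34 x 157 x 48 mm, lying flat, a bystander on the bench to the right; origin at the centre of its underside.

How it is judged:
By the outcome, as a careful person would: the job done as asked, in the order asked, and still so for the second after the job is handed in, with the robot touching nothing.
Of block_1, block_2, block_3 only 2 to 3 are there at a start; the rules pass over those that are not, and their reading is None.
At some moment in a run one of block_1, block_2, block_3 may be knocked a few centimetres aside while the robot is not near it.
Once in a run the grip may slacken for a moment while it holds something.
It also fails if it takes over 210 s, if anything falls off the work surface, if the arm or the gripper's body presses on something with over 40 N, if the wrist force passes 120 N, or if a joint passes its speed limit or range.

## Working session

There is one attempt and no reset: what is moved stays moved. The work goes in short steps, Python scripts to look and compute and a shell command to move; the robot and the scene stay as the last step left them, time stands still between calls to the robot, and variables do not carry over. Pictures are saved under pics/ and viewed, about 12 in all and at most 16, crops included, and the job is handed in when it is done.

```bash
ls; mkdir -p pics
cat > h.py <<'E'
import numpy as np, cv2
from workcell import env, eyes
from scipy.spatial.transform import Rotation as Ro
def cam(n):
    c=eyes.camera(n); c['f']=240/np.tan(np.radians(c['vfov'])/2); return c
def pts(c):
    v,u=np.mgrid[0:480,0:640]; z=c['z_map']
    P=np.stack([(u-c['cx'])*z/c['f'],(v-c['cy'])*z/c['f'],z],-1)
    return (P-np.array(c['t']))@np.array(c['R'])   # R^T (P-t)
def proj(c,X):
    p=np.array(c['R'])@np.array(X)+np.array(c['t']); return c['cx']+c['f']*p[0]/p[2], c['cy']+c['f']*p[1]/p[2]
def ray(c,u,v,z):
    R=np.array(c['R']);o=-R.T@np.array(c['t']);d=R.T@np.array([(u-c['cx'])/c['f'],(v-c['cy'])/c['f'],1]);return o+d*(z-o[2])/d[2]
E
python3 - <<'E'
from h import *
for n in ('scene','top'):
    c=cam(n); cv2.imwrite(f'pics/{n}0.png',c['frame']); np.savez(f'{n}0.npz',**c)
    R=np.array(c['R']);print(n,c['vfov'],c['cx'],c['cy'],-R.T@np.array(c['t']),R.round(3).tolist())
print(env.read_state())
E
```

```text
pics
scene 56.48552965943832 316.2900366824883 235.43093528100576 [0.07208501 0.64485629 0.79106452] [[-0.774, -0.632, 0.017], [-0.411, 0.482, -0.774], [0.481, -0.606, -0.633]]
top 49.14975654697723 324.3619058272076 241.375605676988 [0.37191468 0.00827393 1.23531534] [[-0.013, -1.0, 0.004], [-0.983, 0.012, -0.185], [0.185, -0.007, -0.983]]
{'time': 0.1, 'joints': array([-1.37702147e+00,  5.32928401e-02,  1.61419260e+00,  7.78323547e-06,
        1.47598176e+00, -1.18992993e-01]), 'joint_velocities': array([ 4.62705586e-04, -2.35719203e-03, -3.22753146e-03, -1.66492072e-04,
        5.89478485e-04,  3.25676898e-05]), 'effort': array([ 6.74830244e-04, -3.94902706e+01, -3.71362174e+01,  9.58976898e-08,
        3.91581387e-03,  9.20476026e-06]), 'eef_pos': array([ 0.19220377, -0.59410949,  0.23016326]), 'eef_rot': array([ 9.87796558e-01,  1.55746850e-01, -3.11663320e-05, -9.36764539e-04]), 'force': array([-0.37920743,  0.52122785,  0.43322182]), 'torque': array([-0.01535061,  0.05888829,  0.04558419]), 'opening': 0.9991428776179804}
```

View pics/top0.png

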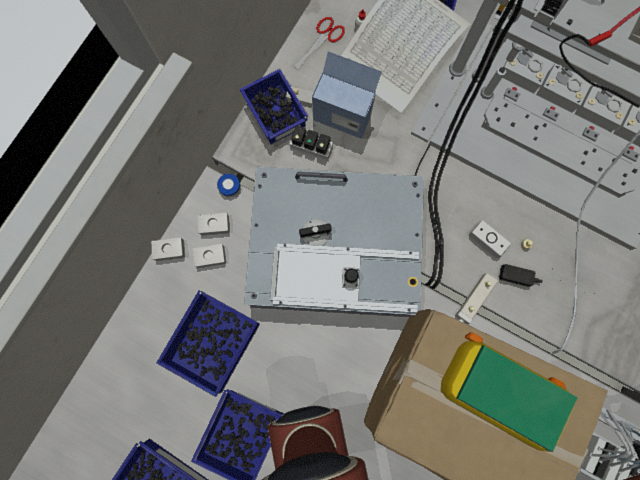

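View pics/scene0.png

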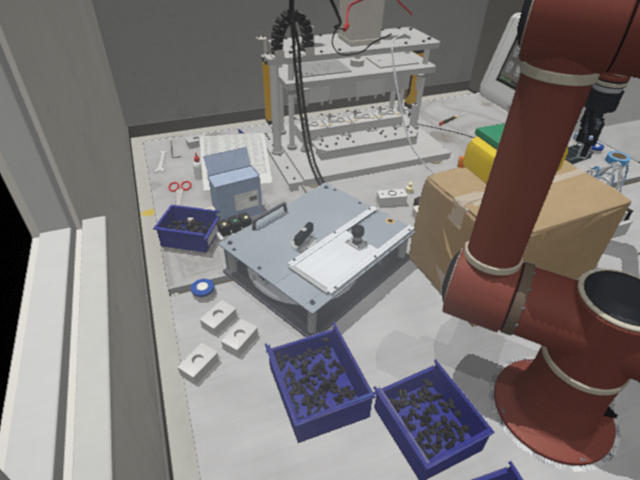

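The pictures show three blocks at top px (168,248), (212,223), (209,256), the tin at (229,184), the knob at (351,276), and the grip bar at (315,230). The fixture is turned slightly.

```bash
cat >> h.py <<'E'
def rect(P,m,z0=None):
    """min area rect in world xy of masked points -> centre, sizes, yaw of long side (deg)"""
    q=P[m][:,:2].astype(np.float32); (c,s,a)=cv2.minAreaRect(q*1000)
    if s[0]<s[1]: s=(s[1],s[0]); a+=90
    return np.array(c)/1000,np.array(s),(a+90)%180-90
def comps(m,amin):
    n,l,st,_=cv2.connectedComponentsWithStats(m.astype(np.uint8)); return [(l==i) for i in range(1,n) if st[i,4]>=amin]
def blocks(c,P=None):
    P=pts(c) if P is None else P; g=c['frame'].min(-1)
    m=(P[...,2]>.02)&(P[...,2]<.036)&(P[...,1]>.15)&(P[...,0]<.7)&(P[...,0]>.35)
    return comps(m,150)
E
python3 - <<'E'
from h import *
c=dict(np.load('top0.npz')); P=pts(c); z=P[...,2]
for m in blocks(c,P): print('blk',rect(P,m),np.median(z[m]).round(4),m.sum())
x,y=P[...,0],P[...,1]; reg=(x>.2)&(x<.8)&(y>-.4)&(y<.25)
b=comps(reg&(z>.088)&(z<.112),3000)
for m in b: print('deck',rect(P,m),np.median(z[m]).round(4),m.sum())
for m in comps(reg&(z>.115)&(z<.2),30): print('high',rect(P,m),np.percentile(z[m],[5,50,95]).round(3),m.sum(),P[m].mean(0).round(4))
dark=c['frame'].max(-1)<60
for m in comps(reg&dark&(z>.1),40): v,u=np.nonzero(m);print('dark',u.mean(),v.mean(),rect(P,m),np.percentile(z[m],[5,50,95]).round(3),m.sum())
wh=(c['frame'].min(-1)>170)&(z>.09)&reg
for m in comps(wh,400): print('white',rect(P,m),np.median(z[m]).round(4),m.sum())
E
```

```text
blk (array([0.52523456, 0.61967029]), array([404.46859741,   6.88711262]), -29.993419647216797) 0.0251 375
blk (array([0.64767517, 0.26349091]), array([70.36553192, 44.98251724]), -85.27920866012573) 0.0286 511
blk (array([0.58799377, 0.36878284]), array([71.4776535, 44.68153  ]), -83.5509295463562) 0.0282 541
blk (array([0.57106995, 0.27112201]), array([70.22203064, 44.53364182]), -81.23699569702148) 0.0284 522
deck (array([ 0.58890222, -0.02439696]), array([381.15472412, 320.07531738]), 85.6446304321289) 0.0999 22979
high (array([0.73001263, 0.00610659]), array([111.18053436,  11.6886425 ]), 85.92832946777344) [0.122 0.128 0.133] 236 [0.7294 0.0062 0.128 ]
high (array([0.60286212, 0.02034194]), array([69.40525818, 21.39680672]), -77.42264938354492) [0.118 0.14  0.144] 307 [0.6028 0.0205 0.1368]
high (array([ 0.5058826 , -0.05394122]), array([31.93726921, 29.31383324]), -8.768356323242188) [0.147 0.152 0.156] 173 [ 0.5039 -0.0538  0.1518]
high (array([ 0.31656915, -0.13738312]), array([259.80355835,   7.74895525]), -26.707691192626953) [0.119 0.155 0.196] 798 [ 0.3202 -0.1398  0.156
[... 635 characters left out ...]
9296 (array([0.28217831, 0.01945578]), array([165.58229065,  72.75338745]), -30.822582244873047) [0.235 0.269 0.286] 483
dark 339.2040816326531 421.57142857142856 (array([ 0.28589883, -0.00590874]), array([174.09310913,   9.54485512]), 12.501100540161133) [0.244 0.258 0.263] 49
dark 309.4622501850481 456.3960029607698 (array([0.27324429, 0.00625617]), array([180.74609375,  79.31285858]), -22.52075958251953) [0.359 0.663 0.703] 2702
dark 359.8021978021978 466.5934065934066 (array([ 0.24620087, -0.02730191]), array([24.11933899, 10.88787174]), 59.269596099853516) [0.659 0.679 0.697] 91
white (array([ 0.47017801, -0.04189249]), array([311.1946106 , 203.02908325]), 86.01179504394531) 0.1065 5124
```

```bash
cat > to.py <<'E'
# usage: to.py x y z yawdeg : prints total tool-axis move
import sys; from h import *
s=env.read_state(); p=s['eef_pos']; R=Ro.from_quat(s['eef_rot']).as_matrix()
x,y,z,w=map(float,sys.argv[1:5]); d=R.T@(np.array([x,y,z])-p)
w0=np.degrees(np.arctan2(R[1,0],R[0,0]))
print('t',s['time'].__round__(2),'p',p.round(4),'yaw',w0.round(2),'tilt',(R[:2,2]*57.3).round(2),'F',s['force'].round(1),'op',round(s['opening'],3))
print('tx ty tz mm',(d*1000).round(1),'rz',round((w0-w+90)%180-90,2))
E
python3 - <<'E'
from h import *
c=dict(np.load('top0.npz')); P=pts(c); s=dict(np.load('scene0.npz')); Q=pts(s)
A=np.concatenate([P.reshape(-1,3),Q.reshape(-1,3)])
print('x\\y',np.arange(-.75,.3,.05).round(2))
for x in np.arange(.1,.85,.05):
    r=[]
    for y in np.arange(-.75,.3,.05):
        m=(abs(A[:,0]-x)<.025)&(abs(A[:,1]-y)<.025); r.append(int(np.percentile(A[m,2],98)*1000) if m.sum()>5 else -1)
    print(x.round(2),r)
t=c['frame'][160:330,225:445]; cv2.imwrite('pics/crop.png',cv2.resize(t,None,fx=3.6,fy=3.5,interpolation=cv2.INTER_CUBIC))
E
python3 to.py .503 -.054 .3 -4.2
```

```text
x\y [-0.75 -0.7  -0.65 -0.6  -0.55 -0.5  -0.45 -0.4  -0.35 -0.3  -0.25 -0.2
 -0.15 -0.1  -0.05  0.    0.05  0.1   0.15  0.2   0.25]
0.1 [176, 199, 206, 144, 90, -1, -1, 269, 268, 267, 264, 258, 4, 4, 15, 303, 661, 274, 74, 74, 73]
0.15 [-1, 163, 180, 436, 439, 338, 481, 269, 268, 268, 267, 266, 264, 5, 5, 608, 689, 290, 73, 53, 74]
0.2 [-1, 19, 317, 347, 444, 340, 270, 547, 540, 376, 266, 266, 266, 264, 263, 445, 685, 679, 53, 50, 74]
0.25 [-1, 5, 6, 6, -1, 268, 269, 378, 378, 378, 378, 373, 265, 263, 692, 709, 700, 675, 54, 73, 79]
0.3 [-1, 5, 5, 4, 5, 267, 267, 376, 378, 378, 378, 376, 265, 254, 4, 5, 4, 5, 4, 79, 78]
0.35 [3, 6, 5, 5, 12, 5, 5, 264, 265, 377, 377, 350, 261, 5, 5, 1235, 5, 4, 9, 79, 49]
0.4 [4, 6, 6, 6, 10, 5, 5, 5, 35, 261, 299, 260, 251, 5, 5, 5, 5, 5, 79, 60, 47]
0.45 [4, 5, 5, 7, 5, 5, 5, 6, 47, 36, 5, 216, 110, 110, 110, 110, 110, 110, 103, 98, 57]
0.5 [6, 5, 6, 7, 6, 30, 32, 35, 44, 5, 15, 102, 102, 103, 155, 109, 109, 109, 102, 99, 53]
0.55 [5, 46, 6, 33, 5, 6, 30, 36, 5, 14, 17, 110, 111, 110, 111, 111, 110, 110, 102, 4, 31]
0.6 [52, 54, 53, 63, 71, 32, 33, 39, 37, 13, 15, 103, 103, 103, 102, 143, 142, 108, 102, 5, 31]
0.65 [54, 55, 54, 119, 118, 5, 5, 36, 36, 10, 14, 103, 103, 103, 102, 104, 104, 103, 102, 5, 32]
0.7 [54, 96, 94, 207, 55, 53, 52, 5, 6, 6, 21, 104, 103, 103, 127, 128, 103, 102, 102, 25, 26]
0.75 [367, 363, 98, 279, 94, 443, 54, 53, 50, 41, 36, 102, 104, 102, 131, 132, 131, 102, 103, 28, 28]
0.8 [371, 383, 485, 355, 95, 416, 406, 54, 54, 75, 54, 6, 5, 6, 5, 60, 55, 6, 5, 5, 5]
t 0.1 p [ 0.1922 -0.5941  0.2302] yaw 17.92 tilt [-0.02  0.11] F [-0.4  0.5  0.4] op 0.999
tx ty tz mm [ 461.9 -418.4  -69. ] rz 22.12
```

View pics/crop.png

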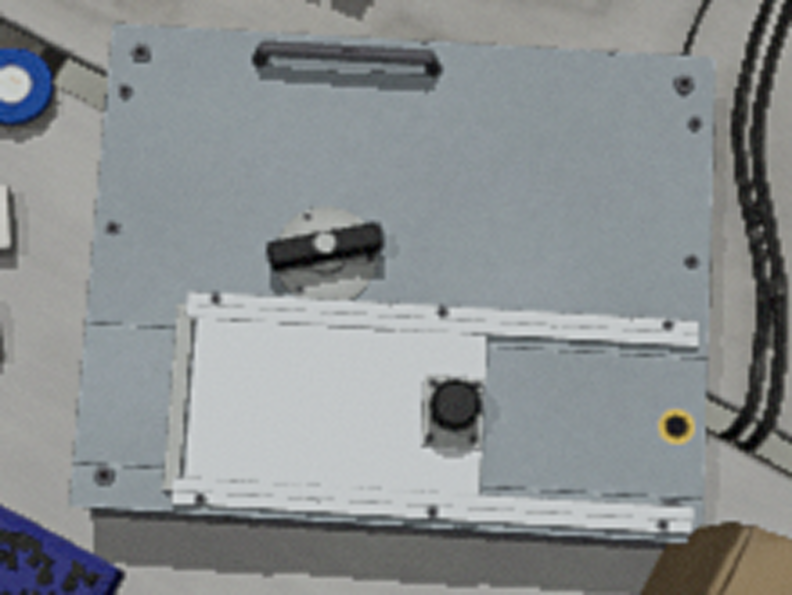

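```bash
python3 - <<'E'
from h import *
c=dict(np.load('top0.npz')); P=pts(c); s=dict(np.load('scene0.npz')); Q=pts(s)
A=np.concatenate([P.reshape(-1,3),Q.reshape(-1,3)])
K=np.array([.492,-.190]); a=np.radians(-4.2); ex=np.array([np.cos(a),np.sin(a)]); ey=np.array([-ex[1],ex[0]])
m=(A[:,2]>.2)&(A[:,2]<.28)&(np.linalg.norm(A[:,:2]-K,axis=1)<.3)&(A[:,1]<-.08)
B=A[m]; d=B[:,:2]-K; f=np.c_[d@ex,d@ey,B[:,2]]
i=np.argsort(-f[:,0])[:8]; print('max fx',f[i].round(3).tolist()); 
for y in np.arange(-.12,.1,.02):
    k=abs(f[:,1]-y)<.01
    if k.sum(): print(y.round(2), np.sort(f[k,0])[-4:].round(3))
E
python3 -m jog '[{"tz":-0.06},{"tz":-0.06},{"tz":-0.06},{"tz":-0.06},{"tz":-0.04}]'; python3 to.py .503 -.054 .45 -4.2
```

```text
max fx [[-0.062, -0.012, 0.203], [-0.062, -0.013, 0.206], [-0.063, -0.011, 0.221], [-0.063, -0.011, 0.228], [-0.064, -0.012, 0.234], [-0.064, -0.011, 0.205], [-0.064, -0.008, 0.212], [-0.064, -0.01, 0.219]]
-0.12 [-0.105 -0.105 -0.105 -0.103]
-0.1 [-0.097 -0.097 -0.097 -0.095]
-0.08 [-0.089 -0.089 -0.089 -0.087]
-0.06 [-0.081 -0.081 -0.079 -0.079]
-0.04 [-0.073 -0.071 -0.071 -0.071]
-0.02 [-0.063 -0.063 -0.062 -0.062]
0.0 [-0.065 -0.065 -0.065 -0.064]
0.02 [-0.106 -0.105 -0.105 -0.104]
0.04 [-0.152 -0.152 -0.151 -0.148]
0.06 [-0.196 -0.196 -0.195 -0.194]
0.08 [-0.25  -0.249 -0.249 -0.247]
t 0.1 p [ 0.1922 -0.5941  0.2302] yaw 17.92 tilt [-0.02  0.11] F [-0.4  0.5  0.4] op 0.999
tx ty tz mm [ 462.  -418.7 -219. ] rz 22.12invalid input
```

```bash
python3 -m jog '[{"tx":0,"ty":0,"tz":-0.06,"rx":0,"ry":0,"rz":0,"hand":1},{"tx":0,"ty":0,"tz":-0.06,"rx":0,"ry":0,"rz":0,"hand":1},{"tx":0,"ty":0,"tz":-0.06,"rx":0,"ry":0,"rz":0,"hand":1},{"tx":0,"ty":0,"tz":-0.04,"rx":0,"ry":0,"rz":0,"hand":1}]'; python3 to.py .503 -.054 .45 -4.2
```

```text
time: 0.6
eef_pos: [0.1919, -0.5926, 0.4462]
eef_rot: [0.988, 0.156, -0.0, -0.01]
force: [-0.1, -0.4, -0.9]
opening: 0.999
t 0.6 p [ 0.1919 -0.5926  0.4462] yaw 17.92 tilt [-0.21  1.08] F [-0.1 -0.4 -0.9] op 0.999
tx ty tz mm [ 461.7 -416.7    5.2] rz 22.12
```

```bash
python3 -m jog '[{"tx":0.046,"ty":-0.042,"tz":0,"rx":0,"ry":0,"rz":0,"hand":1},{"tx":0.046,"ty":-0.042,"tz":0,"rx":0,"ry":0,"rz":0,"hand":1},{"tx":0.046,"ty":-0.042,"tz":0,"rx":0,"ry":0,"rz":0,"hand":1},{"tx":0.046,"ty":-0.042,"tz":0,"rx":0,"ry":0,"rz":0,"hand":1},{"tx":0.046,"ty":-0.042,"tz":0,"rx":0,"ry":0,"rz":0,"hand":1}]';python3 -m jog '[{"tx":0.046,"ty":-0.042,"tz":0,"rx":0,"ry":0,"rz":0,"hand":1},{"tx":0.046,"ty":-0.042,"tz":0,"rx":0,"ry":0,"rz":0,"hand":1},{"tx":0.046,"ty":-0.042,"tz":0,"rx":0,"ry":0,"rz":0,"hand":1},{"tx":0,"ty":0,"tz":0,"rx":0,"ry":0,"rz":10,"hand":1},{"tx":0,"ty":0,"tz":0,"rx":0,"ry":0,"rz":10,"hand":1}]'; python3 to.py .503 -.054 .20 -4.2
```

```text
time: 1.23
eef_pos: [0.3468, -0.3221, 0.4511]
eef_rot: [0.988, 0.152, 0.0, -0.008]
force: [0.2, -0.3, -0.3]
opening: 1.003
time: 1.85
eef_pos: [0.4411, -0.1543, 0.4513]
eef_rot: [1.0, -0.023, -0.002, -0.009]
force: [0.5, -0.1, -0.1]
opening: 0.998
t 1.85 p [ 0.4411 -0.1543  0.4513] yaw -2.63 tilt [-0.23  1.06] F [ 0.5 -0.1 -0.1] op 0.998
tx ty tz mm [ 58.4 -98.4 252.9] rz 1.57
```

```bash
python3 -m jog '[{"tx":0.03,"ty":-0.05,"tz":0,"rx":-1,"ry":0.2,"rz":0,"hand":1},{"tx":0.028,"ty":-0.048,"tz":0.02,"rx":0,"ry":0,"rz":1.6,"hand":1},{"tx":0,"ty":0,"tz":0.06,"rx":0,"ry":0,"rz":0,"hand":1},{"tx":0,"ty":0,"tz":0.06,"rx":0,"ry":0,"rz":0,"hand":1},{"tx":0,"ty":0,"tz":0.05,"rx":0,"ry":0,"rz":0,"hand":1}]'; python3 to.py .503 -.054 .20 -4.2
python3 - <<'E'
from h import *
c=cam('top'); s=cam('scene'); cv2.imwrite('pics/k.png',np.hstack([cv2.resize(c['frame'][160:340,225:445],None,fx=1.8,fy=1.8),cv2.resize(s['frame'][140:320,220:440],None,fx=1.8,fy=1.8)]))
E
```

```text
time: 2.48
eef_pos: [0.5076, -0.0561, 0.2604]
eef_rot: [0.999, -0.038, 0.004, 0.001]
force: [0.1, -0.1, 0.8]
opening: 0.998
t 2.48 p [ 0.5076 -0.0561  0.2604] yaw -4.36 tilt [ 0.42 -0.12] F [ 0.1 -0.1  0.8] op 0.998
tx ty tz mm [-5.2 -1.9 60.3] rz -0.16
```

View pics/k.png

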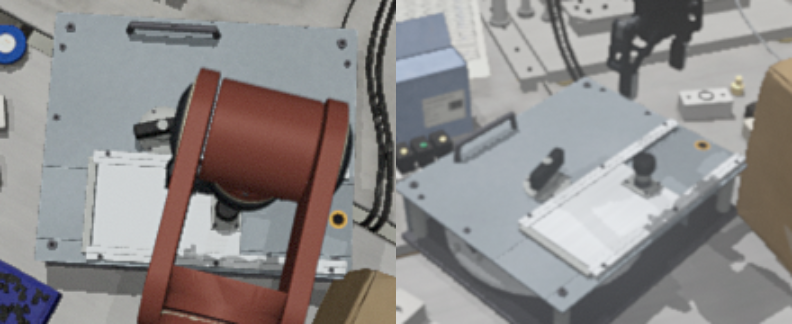

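The gripper hangs above the knob, and the scene view shows the knob clear below the fingers. I'll descend and grip it.

```bash
python3 -m jog '[{"tx":-0.005,"ty":-0.002,"tz":0.04,"rx":0,"ry":-0.4,"rz":0,"hand":1},{"tx":0,"ty":0,"tz":0.03,"rx":0,"ry":0,"rz":0,"hand":1},{"tx":0,"ty":0,"tz":0,"rx":0,"ry":0,"rz":0,"hand":1}]'; python3 to.py .503 -.054 .122 -4.2
```

```text
time: 2.95
eef_pos: [0.5017, -0.054, 0.1901]
eef_rot: [0.999, -0.038, -0.002, 0.0]
force: [0.5, -0.9, 0.2]
opening: 0.999
t 2.95 p [ 0.5017 -0.054   0.1901] yaw -4.41 tilt [-0.29 -0.02] F [ 0.5 -0.9  0.2] op 0.999
tx ty tz mm [ 1.7 -0.1 68.1] rz -0.21
```

```bash
python3 -m jog '[{"tx":0.0015,"ty":0,"tz":0.04,"rx":0,"ry":0.3,"rz":0,"hand":1},{"tx":0,"ty":0,"tz":0.025,"rx":0,"ry":0,"rz":0,"hand":1},{"tx":0,"ty":0,"tz":0.003,"rx":0,"ry":0,"rz":0,"hand":0},{"tx":0,"ty":0,"tz":0,"rx":0,"ry":0,"rz":0,"hand":0},{"tx":0,"ty":0,"tz":0,"rx":0,"ry":0,"rz":0,"hand":0}]'; python3 -m jog '[{"tx":0,"ty":0,"tz":0,"rx":0,"ry":0,"rz":0,"hand":0},{"tx":0,"ty":0,"tz":0,"rx":0,"ry":0,"rz":0,"hand":0}]'; python3 to.py .503 -.054 .133 -4.2
```

```text
time: 3.58
eef_pos: [0.5128, -0.0563, 0.1372]
eef_rot: [0.999, -0.039, 0.011, 0.002]
force: [-0.9, 12.2, 4.1]
opening: 0.379
time: 3.82
eef_pos: [0.5128, -0.0549, 0.1383]
eef_rot: [0.999, -0.039, 0.011, 0.001]
force: [1.2, -0.6, -5.7]
opening: 0.328
t 3.83 p [ 0.5128 -0.0549  0.1383] yaw -4.43 tilt [ 1.29 -0.11] F [ 1.2 -0.6 -5.7] op 0.328
tx ty tz mm [-9.9 -0.2  5.1] rz -0.23
```

```bash
python3 -m jog '[{"tx":0,"ty":0,"tz":0,"rx":0,"ry":0,"rz":0,"hand":1},{"tx":0,"ty":0,"tz":0,"rx":0,"ry":0,"rz":0,"hand":1},{"tx":-0.005,"ty":0,"tz":0,"rx":0,"ry":-0.6,"rz":0,"hand":1},{"tx":-0.005,"ty":0,"tz":0,"rx":0,"ry":-0.6,"rz":0,"hand":1},{"tx":0,"ty":0,"tz":0,"rx":0,"ry":0,"rz":0,"hand":1}]'; python3 to.py .503 -.054 .122 -4.2
```

```text
time: 4.45
eef_pos: [0.5037, -0.0554, 0.1408]
eef_rot: [0.999, -0.039, 0.002, 0.001]
force: [-0.2, 0.5, -0.3]
opening: 1.002
t 4.45 p [ 0.5037 -0.0554  0.1408] yaw -4.46 tilt [ 0.26 -0.17] F [-0.2  0.5 -0.3] op 1.002
tx ty tz mm [-0.9 -1.4 18.8] rz -0.26
```

```bash
python3 -m jog '[{"tx":-0.001,"ty":-0.001,"tz":0.009,"rx":0,"ry":-0.2,"rz":0,"hand":1},{"tx":0,"ty":0,"tz":0.009,"rx":0,"ry":0,"rz":0,"hand":1},{"tx":0,"ty":0,"tz":0,"rx":0,"ry":0,"rz":0,"hand":1}]'; python3 to.py .503 -.054 .122 -4.2
```

```text
time: 4.82
eef_pos: [0.5024, -0.0542, 0.121]
eef_rot: [0.999, -0.039, -0.0, 0.001]
force: [-0.2, 0.0, 0.4]
opening: 1.004
t 4.83 p [ 0.5024 -0.0542  0.121 ] yaw -4.46 tilt [-0.01 -0.14] F [-0.2  0.   0.4] op 1.004
tx ty tz mm [ 0.6 -0.3 -1. ] rz -0.26
```

```bash
python3 -m jog '[{"tx":0,"ty":0,"tz":0,"rx":0,"ry":0,"rz":0,"hand":0},{"tx":0,"ty":0,"tz":0,"rx":0,"ry":0,"rz":0,"hand":0},{"tx":0,"ty":0,"tz":0,"rx":0,"ry":0,"rz":0,"hand":0},{"tx":0,"ty":0,"tz":0,"rx":0,"ry":0,"rz":0,"hand":0},{"tx":0,"ty":0,"tz":0,"rx":0,"ry":0,"rz":0,"hand":0}]'; python3 -m jog '[{"tx":0,"ty":0,"tz":-0.006,"rx":0,"ry":0,"rz":0,"hand":0},{"tx":0,"ty":0,"tz":-0.006,"rx":0,"ry":0,"rz":0,"hand":0},{"tx":0,"ty":0,"tz":0,"rx":0,"ry":0,"rz":0,"hand":0}]'
```

```text
time: 5.45
eef_pos: [0.5026, -0.0539, 0.1214]
eef_rot: [0.999, -0.039, 0.0, 0.001]
force: [0.0, 1.1, -0.4]
opening: 0.343
time: 5.82
eef_pos: [0.5024, -0.0539, 0.1318]
eef_rot: [0.999, -0.039, 0.0, 0.001]
force: [4.2, -0.8, -7.3]
opening: 0.347
```

```bash
python3 -m jog '[{"tx":0,"ty":0,"tz":-0.0015,"rx":0,"ry":0,"rz":0,"hand":0},{"tx":0,"ty":0.015,"tz":0,"rx":0,"ry":0,"rz":0,"hand":0},{"tx":0,"ty":0.02,"tz":0,"rx":0,"ry":0,"rz":0,"hand":0}]'; python3 to.py .492 -.1896 .133 -4.2
```

```text
time: 6.2
eef_pos: [0.5, -0.0875, 0.1324]
eef_rot: [0.999, -0.038, 0.001, -0.001]
force: [5.8, 2.3, -6.7]
opening: 0.345
t 6.2 p [ 0.5    -0.0875  0.1324] yaw -4.34 tilt [0.1  0.07] F [ 5.8  2.3 -6.7] op 0.345
tx ty tz mm [ -0.2 102.4  -0.8] rz -0.14
```

```bash
python3 -m jog '[{"tx":-0.0005,"ty":0.022,"tz":-0.0007,"rx":0,"ry":0,"rz":0,"hand":0},{"tx":0,"ty":0.022,"tz":0,"rx":0,"ry":0,"rz":0,"hand":0},{"tx":0,"ty":0.02,"tz":0,"rx":0,"ry":0,"rz":0,"hand":0},{"tx":0,"ty":0.02,"tz":0,"rx":0,"ry":0,"rz":0,"hand":0}]'; python3 to.py .492 -.1896 .133 -4.2
```

```text
time: 6.7
eef_pos: [0.494, -0.1714, 0.1318]
eef_rot: [0.999, -0.038, 0.003, -0.004]
force: [5.4, 2.1, -7.0]
opening: 0.342
t 6.7 p [ 0.494  -0.1714  0.1318] yaw -4.32 tilt [0.31 0.4 ] F [ 5.4  2.1 -7. ] op 0.342
tx ty tz mm [-0.6 18.3 -1.3] rz -0.12
```

```bash
python3 -m jog '[{"tx":-0.0005,"ty":0.01,"tz":-0.001,"rx":0,"ry":0,"rz":0,"hand":0},{"tx":0,"ty":0.009,"tz":0,"rx":0,"ry":0,"rz":0,"hand":0},{"tx":0,"ty":0.003,"tz":0,"rx":0,"ry":0,"rz":0,"hand":0}]'; python3 to.py .492 -.1896 .133 -4.2
```

```text
time: 7.08
eef_pos: [0.4927, -0.1885, 0.1309]
eef_rot: [0.999, -0.039, 0.004, -0.012]
force: [7.4, 13.2, -7.3]
opening: 0.338
t 7.08 p [ 0.4927 -0.1885  0.1309] yaw -4.44 tilt [0.46 1.35] F [ 7.4 13.2 -7.3] op 0.338
tx ty tz mm [-0.6  1.1 -2.1] rz -0.24
```

```bash
python3 -m jog '[{"tx":0,"ty":0,"tz":0.005,"rx":0,"ry":0,"rz":0,"hand":0},{"tx":0,"ty":0,"tz":0.005,"rx":0,"ry":0,"rz":0,"hand":0},{"tx":0,"ty":0,"tz":0,"rx":0,"ry":0,"rz":0,"hand":0}]';python3 -m jog '[{"tx":0,"ty":0,"tz":0,"rx":0,"ry":0,"rz":0,"hand":1},{"tx":0,"ty":0,"tz":0,"rx":0,"ry":0,"rz":0,"hand":1},{"tx":0,"ty":0,"tz":0,"rx":0,"ry":0,"rz":0,"hand":1},{"tx":0,"ty":0,"tz":0,"rx":0,"ry":0,"rz":0,"hand":1}]'; python3 to.py .492 -.1896 .25 -4.2
```

```text
time: 7.45
eef_pos: [0.4929, -0.1882, 0.1214]
eef_rot: [0.999, -0.038, 0.003, -0.011]
force: [1.7, 2.9, -2.3]
opening: 0.342
time: 7.95
eef_pos: [0.4933, -0.1893, 0.1235]
eef_rot: [0.999, -0.038, 0.004, -0.011]
force: [-0.0, 0.0, -0.7]
opening: 0.996
t 7.95 p [ 0.4933 -0.1893  0.1235] yaw -4.41 tilt [0.48 1.23] F [-0.   0.  -0.7] op 0.996
tx ty tz mm [  -0.4   -2.4 -126.5] rz -0.21
```

```bash
python3 -m jog '[{"tx":0,"ty":0,"tz":-0.04,"rx":-1.2,"ry":-0.5,"rz":0,"hand":1},{"tx":0,"ty":0,"tz":-0.05,"rx":0,"ry":0,"rz":0,"hand":1},{"tx":0,"ty":0,"tz":-0.06,"rx":0,"ry":0,"rz":0,"hand":1},{"tx":-0.03,"ty":0,"tz":-0.05,"rx":0,"ry":0,"rz":0,"hand":1},{"tx":-0.05,"ty":0,"tz":-0.02,"rx":0,"ry":0,"rz":0,"hand":1}]'
cat >> h.py <<'E'
O=np.array([.6034,.021]); A0=np.radians(-4.1); EX=np.array([np.cos(A0),np.sin(A0)]); EY=np.array([-EX[1],EX[0]])
def fix(p): d=np.asarray(p)[...,:2]-O; return np.stack([d@EX,d@EY],-1)*1000
E
python3 - <<'E'
from h import *
c=cam('top'); s=cam('scene'); np.savez('top1.npz',**c)
cv2.imwrite('pics/o.png',np.hstack([cv2.resize(c['frame'][160:340,225:445],None,fx=1.8,fy=1.8),cv2.resize(s['frame'][140:320,220:440],None,fx=1.8,fy=1.8)]))
P=pts(c);z=P[...,2]; F=fix(P)
for m in blocks(c,P): print('blk',rect(P,m),m.sum())
m=(z>.13)&(z<.17)&(np.linalg.norm(F,axis=-1)<45); print('bar',rect(P,m),m.sum(),np.median(z[m]))
m=(z>.14)&(z<.18)&(np.linalg.norm(F-[-95,-218],axis=-1)<30); print('knob',rect(P,m),m.sum(),np.median(z[m]))
E
```

```text
time: 8.57
eef_pos: [0.4117, -0.1836, 0.3477]
eef_rot: [0.999, -0.038, -0.005, -0.002]
force: [-0.2, -0.5, -0.1]
opening: 0.999
blk (array([0.52519641, 0.61928546]), array([404.13696289,   6.97454596]), -30.143604278564453) 395
blk (array([0.64723285, 0.26328406]), array([71.24794006, 46.29574203]), -84.14084100723267) 516
blk (array([0.5878526 , 0.36876077]), array([71.94441986, 45.18499756]), -83.19721364974976) 538
blk (array([0.57061957, 0.27146725]), array([71.06227112, 45.01980209]), -81.41261768341064) 530
blk (array([0.40833667, 0.30277704]), array([141.70144653,  18.35451317]), -28.766094207763672) 159
bar (array([0.60495972, 0.02064968]), array([69.65000916, 16.88381004]), -80.30817794799805) 255 0.13992902479545774
knob (array([ 0.49479028, -0.18901892]), array([29.77017212, 29.14606476]), -5.881584167480469) 178 0.15219323574684826
```

View pics/o.png

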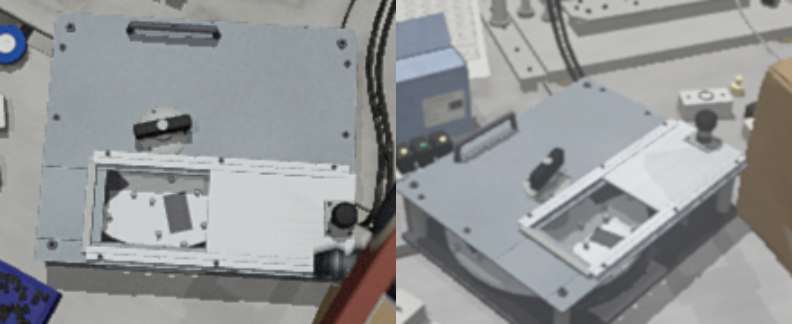

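The cover is open, with the knob at home height (0.152). The window shows dowels and a nest turned about 14° from alignment, and it looks empty. Next I'll align the dial using the bar.

```bash
python3 to.py .604 .021 .25 -80.3
python3 - <<'E'
from h import *
print(np.degrees(env.read_state()['joints']).round(1))
c=dict(np.load('top1.npz'));P=pts(c);z=P[...,2];F=fix(P)
m=(abs(F[...,0]+95)<42)&(abs(F[...,1])<64)
print(np.percentile(z[m],[5,25,50,75,95]).round(4))
# rectified window view, fixture frame at dial top z=.044, 5px/mm
H=[];I=[]
for fx,fy in [(-145,-70),(-45,-70),(-45,70),(-145,70)]:
    w=O+(fx*EX+fy*EY)/1000; I.append(proj(c,[w[0],w[1],.044])); H.append(((70-fy)*5,(-45-fx)*5))
M=cv2.getPerspectiveTransform(np.float32(I),np.float32(H)); cv2.imwrite('pics/w.png',cv2.warpPerspective(c['frame'],M,(700,500),flags=cv2.INTER_CUBIC))
E
```

```text
t 8.68 p [ 0.4103 -0.1837  0.349 ] yaw -4.47 tilt [-0.37  0.08] F [ 0.4 -0.7  0.9] op 1.003
tx ty tz mm [ 177.8 -219.1   98.1] rz 75.83
[-3.350e+01 -2.380e+01  1.049e+02 -1.000e-01  9.930e+01  6.090e+01]
[0.0406 0.0433 0.045  0.0468 0.0559]
```

View pics/w.png

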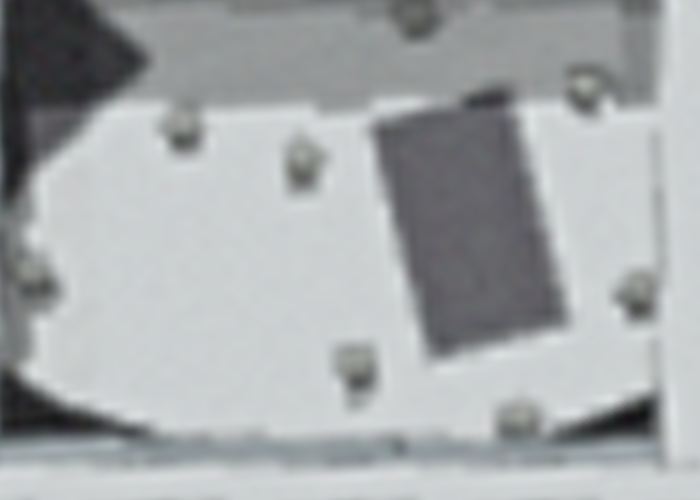

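The dark marker's centre sits about 15° anticlockwise of the window, and the side dowels are ±20 mm apart, so the pads fit between them.

```bash
python3 -m jog '[{"tx":0.038,"ty":-0.046,"tz":0,"rx":0,"ry":0,"rz":0,"hand":1},{"tx":0.038,"ty":-0.046,"tz":0,"rx":0,"ry":0,"rz":0,"hand":1},{"tx":0.038,"ty":-0.046,"tz":0.01,"rx":0,"ry":0,"rz":0,"hand":1},{"tx":0.038,"ty":-0.046,"tz":0.02,"rx":0,"ry":0,"rz":0,"hand":0.5},{"tx":0.02,"ty":-0.03,"tz":0.02,"rx":0,"ry":0,"rz":0,"hand":0.5}]'
python3 -m jog '[{"tx":0,"ty":0,"tz":0,"rx":0,"ry":0,"rz":-10.5,"hand":0.5},{"tx":0,"ty":0,"tz":0,"rx":0,"ry":0,"rz":-10.5,"hand":0.5},{"tx":0,"ty":0,"tz":0,"rx":0,"ry":0,"rz":-10.5,"hand":0.5},{"tx":0,"ty":0,"tz":0,"rx":0,"ry":0,"rz":-10.5,"hand":0.5},{"tx":0,"ty":0,"tz":0,"rx":0,"ry":0,"rz":-10.5,"hand":0.5}]'
python3 -m jog '[{"tx":0,"ty":0,"tz":0,"rx":0,"ry":0,"rz":-10.5,"hand":0.5},{"tx":0,"ty":0,"tz":0,"rx":0,"ry":0,"rz":-10.5,"hand":0.5},{"tx":0,"ty":0,"tz":0,"rx":0,"ry":0,"rz":-10.5,"hand":0.5},{"tx":0,"ty":0,"tz":0,"rx":0,"ry":0,"rz":-10.5,"hand":0.5},{"tx":0,"ty":0,"tz":0,"rx":0,"ry":0,"rz":-10.5,"hand":0.5}]'; python3 to.py .604 .021 .18 100
```

```text
time: 9.3
eef_pos: [0.6038, 0.0172, 0.2971]
eef_rot: [0.999, -0.043, -0.001, 0.001]
force: [0.5, 1.1, 0.2]
opening: 0.604
time: 9.93
eef_pos: [0.6044, 0.0221, 0.2845]
eef_rot: [0.91, 0.413, -0.008, -0.004]
force: [-0.0, -0.8, -0.1]
opening: 0.501
time: 10.55
eef_pos: [0.6046, 0.0235, 0.2762]
eef_rot: [0.626, 0.78, -0.007, -0.012]
force: [0.5, -0.9, -0.2]
opening: 0.5
t 10.55 p [0.6046 0.0235 0.2762] yaw 102.54 tilt [-1.59  0.19] F [ 0.5 -0.9 -0.2] op 0.5
tx ty tz mm [-3.2  1.4 96.1] rz 2.54
```

```bash
python3 -m jog '[{"tx":-0.003,"ty":0.0015,"tz":0.03,"rx":-1.5,"ry":0,"rz":2.5,"hand":0.5},{"tx":0,"ty":0,"tz":0.03,"rx":0,"ry":0,"rz":0,"hand":0.5},{"tx":0,"ty":0,"tz":0.02,"rx":0,"ry":0,"rz":0,"hand":0.5},{"tx":0,"ty":0,"tz":0,"rx":0,"ry":0,"rz":0,"hand":0.5}]'; python3 to.py .604 .021 .112 100
```

```text
time: 11.05
eef_pos: [0.606, 0.0223, 0.1895]
eef_rot: [0.642, 0.766, 0.002, -0.005]
force: [-0.1, 0.5, 0.2]
opening: 0.499
t 11.05 p [0.606  0.0223 0.1895] yaw 100.05 tilt [-0.32  0.55] F [-0.1  0.5  0.2] op 0.499
tx ty tz mm [-1.8 -1.9 77.5] rz 0.05
```

```bash
python3 -m jog '[{"tx":-0.002,"ty":-0.002,"tz":0.025,"rx":0,"ry":0,"rz":0,"hand":0.5},{"tx":0,"ty":0,"tz":0.02,"rx":0,"ry":0,"rz":0,"hand":0.5},{"tx":0,"ty":0,"tz":0.015,"rx":0,"ry":0,"rz":0,"hand":0.5},{"tx":0,"ty":0,"tz":0.01,"rx":0,"ry":0,"rz":0,"hand":0.5},{"tx":0,"ty":0,"tz":0,"rx":0,"ry":0,"rz":0,"hand":0.5}]'; python3 to.py .604 .021 .112 100
```

```text
time: 11.68
eef_pos: [0.6073, 0.0208, 0.1206]
eef_rot: [0.642, 0.766, 0.004, -0.003]
force: [-0.1, -0.5, 0.2]
opening: 0.502
t 11.68 p [0.6073 0.0208 0.1206] yaw 100.07 tilt [0.05 0.53] F [-0.1 -0.5  0.2] op 0.502
tx ty tz mm [ 0.7 -3.2  8.6] rz 0.07
```

```bash
python3 -m jog '[{"tx":0,"ty":-0.003,"tz":0.006,"rx":0,"ry":0,"rz":0,"hand":0.5},{"tx":0,"ty":0,"tz":0,"rx":0,"ry":0,"rz":0,"hand":0},{"tx":0,"ty":0,"tz":0,"rx":0,"ry":0,"rz":0,"hand":0},{"tx":0,"ty":0,"tz":0,"rx":0,"ry":0,"rz":0,"hand":0},{"tx":0,"ty":0,"tz":0,"rx":0,"ry":0,"rz":0,"hand":0}]'; python3 to.py .604 .021 .112 86
```

```text
time: 12.3
eef_pos: [0.6045, 0.0201, 0.1163]
eef_rot: [0.642, 0.767, 0.004, -0.002]
force: [-0.9, 0.4, 0.1]
opening: 0.178
t 12.3 p [0.6045 0.0201 0.1163] yaw 100.1 tilt [0.11 0.49] F [-0.9  0.4  0.1] op 0.178
tx ty tz mm [ 0.9 -0.4  4.3] rz 14.1
```

```bash
python3 -m jog '[{"tx":0,"ty":0,"tz":0,"rx":0,"ry":0,"rz":4,"hand":0},{"tx":0,"ty":0,"tz":0,"rx":0,"ry":0,"rz":5,"hand":0},{"tx":0,"ty":0,"tz":0,"rx":0,"ry":0,"rz":5,"hand":0},{"tx":0,"ty":0,"tz":0,"rx":0,"ry":0,"rz":0,"hand":0}]'; python3 to.py .604 .021 .112 86
```

```text
time: 12.8
eef_pos: [0.6039, 0.0201, 0.1163]
eef_rot: [0.733, 0.68, 0.003, -0.003]
force: [-1.5, 0.3, -0.6]
opening: 0.17
t 12.8 p [0.6039 0.0201 0.1163] yaw 85.75 tilt [0.02 0.47] F [-1.5  0.3 -0.6] op 0.17
tx ty tz mm [0.9 0.  4.3] rz -0.25
```

```bash
python3 -m jog '[{"tx":0,"ty":0,"tz":0,"rx":0,"ry":0,"rz":0,"hand":0.5},{"tx":0,"ty":0,"tz":0,"rx":0,"ry":0,"rz":0,"hand":0.5},{"tx":0,"ty":0,"tz":-0.04,"rx":0,"ry":0,"rz":0,"hand":0.5},{"tx":0,"ty":0,"tz":-0.05,"rx":0,"ry":0,"rz":0,"hand":0.6},{"tx":0.02,"ty":0,"tz":-0.04,"rx":0,"ry":0,"rz":0,"hand":0.7}]'
python3 -m jog '[{"tx":0.05,"ty":-0.01,"tz":0,"rx":0,"ry":0,"rz":-2,"hand":0.7},{"tx":0.05,"ty":-0.01,"tz":0,"rx":0,"ry":0,"rz":-3,"hand":0.7},{"tx":0.05,"ty":-0.01,"tz":0,"rx":0,"ry":0,"rz":-4,"hand":0.7},{"tx":0.05,"ty":-0.01,"tz":0,"rx":0,"ry":0,"rz":-4,"hand":0.7},{"tx":0.03,"ty":0,"tz":0,"rx":0,"ry":0,"rz":0,"hand":0.7}]'; python3 to.py .571 .2713 .12 98.6
cat > look.py <<'E'
from h import *
c=cam('top'); np.savez('top_l.npz',**c); P=pts(c);z=P[...,2]; F=fix(P)
for m in blocks(c,P):
    r=rect(P,m)
    if 60<r[1][0]<80: print('blk',r[0].round(4),r[1].round(0),round(r[2],1),m.sum(),np.median(z[m]).round(4))
m=(z>.13)&(z<.17)&(np.linalg.norm(F,axis=-1)<45)
if m.sum()>60:
  r=rect(P,m); print('bar',r[0].round(4),r[1].round(0),'dial mod180',round((r[2]-np.degrees(A0)-90)%180,1),m.sum())
E
python3 look.py
```

```text
time: 13.42
eef_pos: [0.6039, 0.0386, 0.2453]
eef_rot: [0.732, 0.681, 0.001, -0.005]
force: [0.7, 0.3, -0.2]
opening: 0.698
time: 14.05
eef_pos: [0.5628, 0.274, 0.2566]
eef_rot: [0.648, 0.762, 0.008, 0.001]
force: [-0.2, -0.7, 0.6]
opening: 0.702
t 14.05 p [0.5628 0.274  0.2566] yaw 99.26 tilt [0.67 0.67] F [-0.2 -0.7  0.6] op 0.702
tx ty tz mm [ -5.3   5.8 136.6] rz 0.66
blk [0.6478 0.2635] [70. 45.] -86.2 514 0.0285
blk [0.5711 0.2701] [68. 45.] -81.1 491 0.0282
bar [0.6047 0.0205] [69. 17.] dial mod180 179.7 258
```

```bash
python3 -m jog '[{"tx":-0.005,"ty":0.006,"tz":0.045,"rx":0.6,"ry":-0.6,"rz":0.6,"hand":0.7},{"tx":0,"ty":0,"tz":0.045,"rx":0,"ry":0,"rz":0,"hand":0.7},{"tx":0,"ty":0,"tz":0.045,"rx":0,"ry":0,"rz":0,"hand":0.7},{"tx":0,"ty":0,"tz":0.03,"rx":0,"ry":0,"rz":0,"hand":0.7},{"tx":0,"ty":0,"tz":0,"rx":0,"ry":0,"rz":0,"hand":0.7}]'; python3 to.py .571 .2708 .008 98.6
```

```text
time: 14.72
eef_pos: [0.5726, 0.2764, 0.0906]
eef_rot: [0.649, 0.761, 0.005, 0.002]
force: [-0.1, 0.4, -0.3]
opening: 0.702
t 14.72 p [0.5726 0.2764 0.0906] yaw 99.08 tilt [0.58 0.3 ] F [-0.1  0.4 -0.3] op 0.702
tx ty tz mm [-5.6 -3.4 82.6] rz 0.48
```

```bash
python3 -m jog '[{"tx":-0.006,"ty":-0.003,"tz":0.025,"rx":0.5,"ry":-0.3,"rz":0.5,"hand":0.7},{"tx":0,"ty":0,"tz":0.025,"rx":0,"ry":0,"rz":0,"hand":0.7},{"tx":0,"ty":0,"tz":0.01,"rx":0,"ry":0,"rz":0,"hand":0.7},{"tx":0,"ty":0,"tz":0,"rx":0,"ry":0,"rz":0,"hand":0.7}]'; python3 to.py .571 .2708 .008 98.6
```

```text
time: 15.22
eef_pos: [0.5744, 0.2699, 0.0323]
eef_rot: [0.653, 0.758, 0.003, 0.003]
force: [-0.4, 0.5, 0.3]
opening: 0.7
t 15.22 p [0.5744 0.2699 0.0323] yaw 98.52 tilt [0.52 0.01] F [-0.4  0.5  0.3] op 0.7
tx ty tz mm [ 1.4 -3.5 24.2] rz -0.08
```

```bash
python3 -m jog '[{"tx":0.001,"ty":-0.0035,"tz":0.004,"rx":0.4,"ry":0,"rz":0,"hand":0.7},{"tx":0,"ty":0,"tz":0.01,"rx":0,"ry":0,"rz":0,"hand":0.7},{"tx":0,"ty":0,"tz":0.008,"rx":0,"ry":0,"rz":0,"hand":0.7},{"tx":0,"ty":0,"tz":0,"rx":0,"ry":0,"rz":0,"hand":0.7}]'; python3 to.py .571 .2708 .008 98.6
```

```text
time: 15.72
eef_pos: [0.5723, 0.2709, 0.0114]
eef_rot: [0.653, 0.758, 0.002, 0.002]
force: [0.1, 0.0, 0.2]
opening: 0.697
t 15.72 p [0.5723 0.2709 0.0114] yaw 98.52 tilt [0.32 0.02] F [0.1 0.  0.2] op 0.697
tx ty tz mm [ 0.  -1.3  3.4] rz -0.08
```

```bash
python3 -m jog '[{"tx":0,"ty":-0.001,"tz":0.004,"rx":0.3,"ry":0,"rz":0,"hand":0.6},{"tx":0,"ty":0,"tz":0,"rx":0,"ry":0,"rz":0,"hand":0},{"tx":0,"ty":0,"tz":0,"rx":0,"ry":0,"rz":0,"hand":0},{"tx":0,"ty":0,"tz":0,"rx":0,"ry":0,"rz":0,"hand":0}]'; python3 -m jog '[{"tx":0,"ty":0,"tz":-0.02,"rx":0,"ry":0,"rz":0,"hand":0},{"tx":0,"ty":0,"tz":-0.04,"rx":0,"ry":0,"rz":0,"hand":0},{"tx":0,"ty":0,"tz":-0.05,"rx":0,"ry":0,"rz":0,"hand":0},{"tx":0,"ty":0,"tz":-0.05,"rx":0,"ry":0,"rz":0,"hand":0}]'; python3 to.py .5087 .028 .19 175.9
```

```text
time: 16.23
eef_pos: [0.5714, 0.2708, 0.0071]
eef_rot: [0.653, 0.758, -0.0, 0.0]
force: [0.2, 0.7, 2.4]
opening: 0.498
time: 16.73
eef_pos: [0.5673, 0.2695, 0.1677]
eef_rot: [0.653, 0.758, -0.005, -0.003]
force: [1.6, 0.8, -2.9]
opening: 0.5
t 16.73 p [0.5673 0.2695 0.1677] yaw 98.53 tilt [-0.65 -0.25] F [ 1.6  0.8 -2.9] op 0.5
tx ty tz mm [-230.2  -94.   -20.6] rz -77.37
```

```bash
python3 -m jog '[{"tx":-0.03,"ty":-0.012,"tz":-0.01,"rx":0,"ry":0,"rz":-9,"hand":0},{"tx":-0.03,"ty":-0.02,"tz":-0.01,"rx":0,"ry":0,"rz":-10,"hand":0},{"tx":-0.03,"ty":-0.02,"tz":0,"rx":0,"ry":0,"rz":-10,"hand":0},{"tx":-0.02,"ty":-0.03,"tz":0,"rx":0,"ry":0,"rz":-10,"hand":0},{"tx":-0.01,"ty":-0.03,"tz":0,"rx":0,"ry":0,"rz":-10,"hand":0}]';  python3 -m jog '[{"tx":0,"ty":-0.03,"tz":0,"rx":0,"ry":0,"rz":-10,"hand":0},{"tx":0,"ty":-0.03,"tz":0,"rx":0,"ry":0,"rz":-10,"hand":0},{"tx":0,"ty":0,"tz":0,"rx":0,"ry":0,"rz":-5,"hand":0},{"tx":0,"ty":0,"tz":0,"rx":0,"ry":0,"rz":0,"hand":0}]'; python3 to.py .5087 .028 .15 175.9
```

```text
time: 17.35
eef_pos: [0.5265, 0.1024, 0.2041]
eef_rot: [0.264, 0.964, 0.001, 0.005]
force: [-1.0, -0.2, -2.8]
opening: 0.499
time: 17.85
eef_pos: [0.4989, 0.0447, 0.2088]
eef_rot: [0.044, 0.999, -0.0, 0.008]
force: [0.0, 0.3, -1.8]
opening: 0.499
t 17.85 p [0.4989 0.0447 0.2088] yaw 175.01 tilt [ 0.9  -0.04] F [ 0.   0.3 -1.8] op 0.499
tx ty tz mm [-10.3 -15.8  59. ] rz -0.89
```

```bash
python3 -m jog '[{"tx":-0.01,"ty":-0.016,"tz":0.02,"rx":0,"ry":0.9,"rz":-0.9,"hand":0},{"tx":0,"ty":0,"tz":0.03,"rx":0,"ry":0,"rz":0,"hand":0},{"tx":0,"ty":0,"tz":0,"rx":0,"ry":0,"rz":0,"hand":0},{"tx":0,"ty":0,"tz":0,"rx":0,"ry":0,"rz":0,"hand":0}]'; python3 to.py .5087 .028 .1 175.9
```

```text
time: 18.35
eef_pos: [0.5096, 0.0284, 0.1627]
eef_rot: [0.037, 0.999, 0.0, 0.003]
force: [0.1, 0.5, -2.3]
opening: 0.5
t 18.35 p [0.5096 0.0284 0.1627] yaw 175.75 tilt [ 0.34 -0.  ] F [ 0.1  0.5 -2.3] op 0.5
tx ty tz mm [ 1.2 -0.5 62.7] rz -0.15
```

```bash
python3 -m jog '[{"tx":0.001,"ty":0,"tz":0.025,"rx":0,"ry":0.3,"rz":0,"hand":0},{"tx":0,"ty":0,"tz":0.025,"rx":0,"ry":0,"rz":0,"hand":0},{"tx":0,"ty":0,"tz":0.02,"rx":0,"ry":0,"rz":0,"hand":0},{"tx":0,"ty":0,"tz":0.015,"rx":0,"ry":0,"rz":0,"hand":0},{"tx":0,"ty":0,"tz":0,"rx":0,"ry":0,"rz":0,"hand":0}]'; python3 to.py .5087 .028 .051 175.9
python3 - <<'E'
from h import *
s=cam('scene');cv2.imwrite('pics/p1.png',cv2.resize(s['frame'][200:320,260:420],None,fx=5,fy=5,interpolation=cv2.INTER_CUBIC))
E
```

```text
time: 18.98
eef_pos: [0.5146, 0.0293, 0.0845]
eef_rot: [0.037, 0.999, -0.0, 0.007]
force: [-0.2, 0.4, -2.5]
opening: 0.497
t 18.98 p [0.5146 0.0293 0.0845] yaw 175.76 tilt [ 0.83 -0.05] F [-0.2  0.4 -2.5] op 0.497
tx ty tz mm [ 6.3 -1.7 33.4] rz -0.14
```

View pics/p1.png

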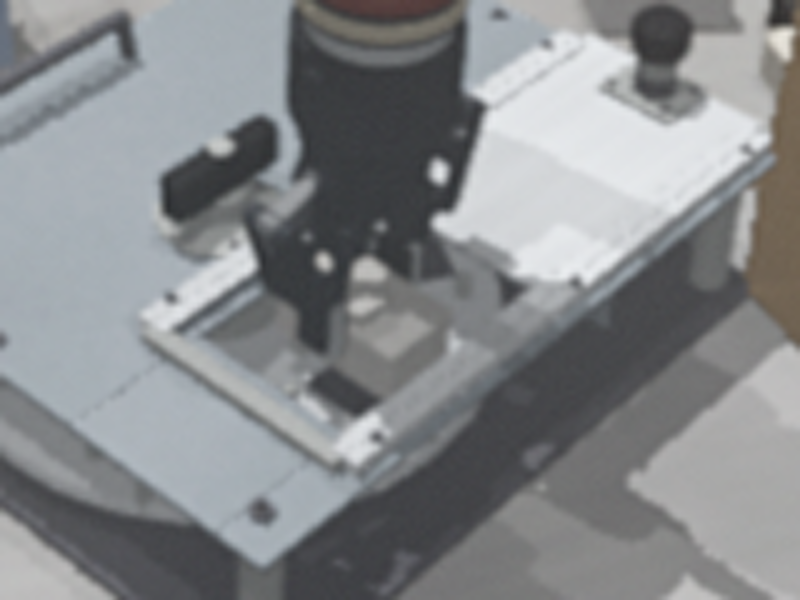

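The block is inside the window, squarely held, next to the dark nest mark. I'll correct the drift and then seat it.

```bash
python3 -m jog '[{"tx":0.006,"ty":-0.002,"tz":0.002,"rx":0,"ry":0.8,"rz":0,"hand":0},{"tx":0.0005,"ty":0,"tz":0.008,"rx":0,"ry":0.1,"rz":0,"hand":0},{"tx":0,"ty":0,"tz":0,"rx":0,"ry":0,"rz":0,"hand":0}]'; python3 to.py .5087 .028 .051 175.9
```

```text
time: 19.4
eef_pos: [0.5101, 0.0275, 0.0774]
eef_rot: [0.037, 0.999, -0.0, 0.002]
force: [0.4, 0.6, -2.7]
opening: 0.502
t 19.4 p [0.5101 0.0275 0.0774] yaw 175.76 tilt [ 0.23 -0.01] F [ 0.4  0.6 -2.7] op 0.502
tx ty tz mm [ 1.5  0.4 26.4] rz -0.14
```

```bash
python3 -m jog '[{"tx":0.0015,"ty":0,"tz":0.005,"rx":0,"ry":0.2,"rz":0,"hand":0},{"tx":0.0005,"ty":0,"tz":0.007,"rx":0,"ry":0.1,"rz":0,"hand":0},{"tx":0,"ty":0,"tz":0,"rx":0,"ry":0,"rz":0,"hand":0}]'; python3 to.py .5087 .028 .051 175.9
```

```text
time: 19.77
eef_pos: [0.508, 0.0276, 0.0646]
eef_rot: [0.037, 0.999, 0.0, -0.001]
force: [-0.9, -0.6, -2.5]
opening: 0.496
t 19.77 p [0.508  0.0276 0.0646] yaw 175.75 tilt [-0.08  0.01] F [-0.9 -0.6 -2.5] op 0.496
tx ty tz mm [-0.7  0.5 13.6] rz -0.15
```

```bash
python3 -m jog '[{"tx":0,"ty":0,"tz":0.005,"rx":0,"ry":0,"rz":0,"hand":0},{"tx":0,"ty":0,"tz":0.005,"rx":0,"ry":0,"rz":0,"hand":0},{"tx":0,"ty":0,"tz":0.003,"rx":0,"ry":0,"rz":0,"hand":0},{"tx":0,"ty":0,"tz":0,"rx":0,"ry":0,"rz":0,"hand":0}]'; python3 to.py .5087 .028 .051 175.9
```

```text
time: 20.27
eef_pos: [0.5104, 0.0273, 0.0522]
eef_rot: [0.037, 0.999, -0.0, 0.002]
force: [1.5, -0.7, -2.8]
opening: 0.5
t 20.27 p [0.5104 0.0273 0.0522] yaw 175.74 tilt [ 0.23 -0.01] F [ 1.5 -0.7 -2.8] op 0.5
tx ty tz mm [1.8 0.5 1.2] rz -0.16
```

```bash
python3 -m jog '[{"tx":0.001,"ty":0,"tz":0.0015,"rx":0,"ry":0,"rz":0,"hand":0},{"tx":0,"ty":0,"tz":0,"rx":0,"ry":0,"rz":0,"hand":0.6},{"tx":0,"ty":0,"tz":0,"rx":0,"ry":0,"rz":0,"hand":0.65},{"tx":0,"ty":0,"tz":-0.03,"rx":0,"ry":0,"rz":0,"hand":0.65},{"tx":0,"ty":0,"tz":-0.05,"rx":0,"ry":0,"rz":0,"hand":0.65}]'; python3 -m jog '[{"tx":0,"ty":0,"tz":-0.06,"rx":0,"ry":0,"rz":0,"hand":0.6},{"tx":0,"ty":0,"tz":-0.05,"rx":0,"ry":0,"rz":0,"hand":0.5},{"tx":0,"ty":0.05,"tz":0,"rx":0,"ry":0,"rz":0,"hand":0.5},{"tx":0,"ty":0.06,"tz":0,"rx":0,"ry":0,"rz":10,"hand":0.5},{"tx":0.02,"ty":0.05,"tz":0,"rx":0,"ry":0,"rz":10,"hand":0.5}]'
cat >> look.py <<'E'
m=(abs(F[...,0]+95)<43)&(abs(F[...,1])<64)&(z>.064)&(z<.085)
for k in comps(m,60):
    q=fix(P[k]); r=cv2.minAreaRect(q.astype(np.float32)); print('in window fix',np.round(r[0],1),np.round(r[1],1),round(r[2],1),'z',np.percentile(z[k],[5,50,95]).round(4),k.sum())
def warp(fn,zz=.072):
    I=[];H=[]
    for fx,fy in [(-145,-70),(-45,-70),(-45,70),(-145,70)]:
        w=O+(fx*EX+fy*EY)/1000; I.append(proj(c,[w[0],w[1],zz])); H.append(((70-fy)*4,(-45-fx)*4))
    cv2.imwrite(fn,cv2.warpPerspective(c['frame'],cv2.getPerspectiveTransform(np.float32(I),np.float32(H)),(560,400),flags=cv2.INTER_CUBIC))
warp('pics/win.png')
E
python3 look.py;python3 to.py .604 .021 .18 86
```

```text
time: 20.9
eef_pos: [0.5049, 0.0294, 0.128]
eef_rot: [0.037, 0.999, 0.002, -0.004]
force: [1.2, 0.8, 0.4]
opening: 0.653
time: 21.52
eef_pos: [0.5083, 0.1877, 0.2492]
eef_rot: [0.211, 0.977, 0.002, -0.001]
force: [0.8, -0.2, 0.6]
opening: 0.502
bar [0.6048 0.0205] [69. 17.] dial mod180 178.8 257
in window fix [-94.8  -2. ] [44.  69.9] 89.8 z [0.0663 0.0724 0.0763] 565
t 21.57 p [0.5066 0.193  0.2491] yaw 155.6 tilt [-0.11  0.5 ] F [-2.6  3.3  0.4] op 0.501
tx ty tz mm [-160.1 -116.9   67.4] rz 69.6
```

View pics/win.png

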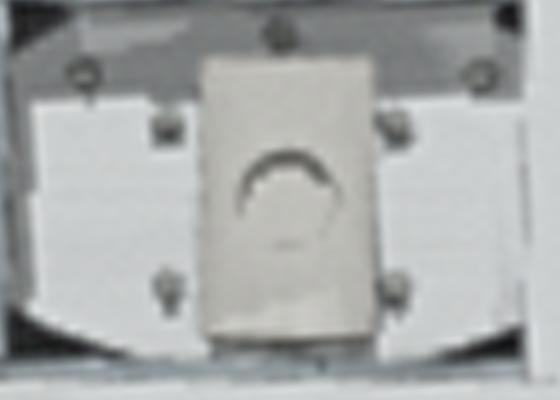

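Seated flat: the block top is at 0.0724, centred to about 2 mm between the dowels. Next, turn the dial +60°.

```bash
python3 -m jog '[{"tx":-0.042,"ty":-0.031,"tz":0,"rx":0,"ry":0,"rz":0,"hand":0.5},{"tx":-0.042,"ty":-0.031,"tz":0,"rx":0,"ry":0,"rz":0,"hand":0.5},{"tx":-0.042,"ty":-0.031,"tz":0,"rx":0,"ry":0,"rz":0,"hand":0.5},{"tx":-0.03,"ty":-0.022,"tz":0,"rx":0,"ry":0,"rz":0,"hand":0.5},{"tx":0,"ty":0,"tz":0,"rx":0,"ry":0,"rz":10,"hand":0.5}]'; python3 -m jog '[{"tx":0,"ty":0,"tz":0,"rx":0,"ry":0,"rz":10.5,"hand":0.5},{"tx":0,"ty":0,"tz":0,"rx":0,"ry":0,"rz":10.5,"hand":0.5},{"tx":0,"ty":0,"tz":0,"rx":0,"ry":0,"rz":10.5,"hand":0.5},{"tx":0,"ty":0,"tz":0,"rx":0,"ry":0,"rz":10.5,"hand":0.5},{"tx":0,"ty":0,"tz":0,"rx":0,"ry":0,"rz":10.5,"hand":0.5}]'; python3 to.py .604 .0205 .18 86
```

```text
time: 22.2
eef_pos: [0.602, 0.022, 0.247]
eef_rot: [0.292, 0.956, 0.003, -0.005]
force: [-0.7, 0.6, 0.2]
opening: 0.496
time: 22.82
eef_pos: [0.5996, 0.0197, 0.246]
eef_rot: [0.692, 0.722, -0.002, -0.008]
force: [0.1, 0.4, 0.1]
opening: 0.503
t 22.82 p [0.5996 0.0197 0.246 ] yaw 92.38 tilt [-0.82  0.5 ] F [0.1 0.4 0.1] op 0.503
tx ty tz mm [ 0.   5.3 65.9] rz 6.38
```

```bash
python3 -m jog '[{"tx":0.001,"ty":0.003,"tz":0.035,"rx":-0.5,"ry":-0.5,"rz":6.4,"hand":0.5},{"tx":0,"ty":0,"tz":0.04,"rx":0,"ry":0,"rz":0,"hand":0.5},{"tx":0,"ty":0,"tz":0.03,"rx":0,"ry":0,"rz":0,"hand":0.5},{"tx":0,"ty":0,"tz":0,"rx":0,"ry":0,"rz":0,"hand":0.5}]'; python3 to.py .604 .0205 .116 86
```

```text
time: 23.32
eef_pos: [0.6007, 0.0203, 0.1394]
eef_rot: [0.732, 0.681, -0.003, -0.002]
force: [0.0, 0.9, 0.0]
opening: 0.497
t 23.32 p [0.6007 0.0203 0.1394] yaw 85.86 tilt [-0.41 -0.04] F [0.  0.9 0. ] op 0.497
tx ty tz mm [ 0.5  3.5 23.4] rz -0.14
```

```bash
python3 -m jog '[{"tx":0.0005,"ty":0.003,"tz":0.01,"rx":-0.3,"ry":0,"rz":0,"hand":0.5},{"tx":0,"ty":0,"tz":0.01,"rx":0,"ry":0,"rz":0,"hand":0.5},{"tx":0,"ty":0,"tz":0.002,"rx":0,"ry":0,"rz":0,"hand":0},{"tx":0,"ty":0,"tz":0,"rx":0,"ry":0,"rz":0,"hand":0},{"tx":0,"ty":0,"tz":0,"rx":0,"ry":0,"rz":0,"hand":0}]';python3 to.py .604 .0205 .116 146
```

```text
time: 23.95
eef_pos: [0.6038, 0.0203, 0.1204]
eef_rot: [0.732, 0.681, -0.001, -0.0]
force: [2.8, 0.2, -5.1]
opening: 0.172
t 23.95 p [0.6038 0.0203 0.1204] yaw 85.91 tilt [-0.13 -0.09] F [ 2.8  0.2 -5.1] op 0.172
tx ty tz mm [0.2 0.2 4.4] rz -60.09
```

```bash
python3 -m jog '[{"tx":0,"ty":0,"tz":0.002,"rx":0,"ry":0,"rz":-4,"hand":0},{"tx":0,"ty":0,"tz":0,"rx":0,"ry":0,"rz":-6,"hand":0},{"tx":0,"ty":0,"tz":0,"rx":0,"ry":0,"rz":-6,"hand":0},{"tx":0,"ty":0,"tz":0,"rx":0,"ry":0,"rz":-6,"hand":0},{"tx":0,"ty":0,"tz":0,"rx":0,"ry":0,"rz":-6,"hand":0}]';python3 to.py .604 .0205 .116 146;python3 -m jog '[{"tx":0,"ty":0,"tz":0,"rx":0,"ry":0,"rz":-6,"hand":0},{"tx":0,"ty":0,"tz":0,"rx":0,"ry":0,"rz":-6,"hand":0},{"tx":0,"ty":0,"tz":0,"rx":0,"ry":0,"rz":-6,"hand":0},{"tx":0,"ty":0,"tz":0,"rx":0,"ry":0,"rz":-6,"hand":0}]';python3 to.py .604 .0205 .116 146
```

```text
time: 24.58
eef_pos: [0.6049, 0.0205, 0.1204]
eef_rot: [0.541, 0.841, 0.0, 0.0]
force: [1.1, 1.6, -2.2]
opening: 0.176
t 24.57 p [0.6049 0.0205 0.1204] yaw 114.55 tilt [ 0.04 -0.02] F [ 1.1  1.6 -2.2] op 0.176
tx ty tz mm [ 0.4 -0.8  4.4] rz -31.45
time: 25.08
eef_pos: [0.6056, 0.021, 0.1204]
eef_rot: [0.348, 0.937, 0.001, 0.001]
force: [1.4, 2.3, -2.5]
opening: 0.172
t 25.07 p [0.6056 0.021  0.1204] yaw 139.24 tilt [0.16 0.06] F [ 1.4  2.3 -2.5] op 0.172
tx ty tz mm [ 0.9 -1.5  4.4] rz -6.76
```

```bash
python3 -m jog '[{"tx":0.0005,"ty":-0.001,"tz":0,"rx":0,"ry":0,"rz":-4,"hand":0},{"tx":0,"ty":0,"tz":0,"rx":0,"ry":0,"rz":-2.5,"hand":0},{"tx":0,"ty":0,"tz":0,"rx":0,"ry":0,"rz":0,"hand":0},{"tx":0,"ty":0,"tz":0,"rx":0,"ry":0,"rz":0,"hand":0.5},{"tx":0,"ty":0,"tz":0,"rx":0,"ry":0,"rz":0,"hand":0.5}]';python3 -m jog '[{"tx":0,"ty":0,"tz":-0.04,"rx":0,"ry":0,"rz":0,"hand":0.5},{"tx":0,"ty":0,"tz":-0.05,"rx":0,"ry":0,"rz":0,"hand":0.6},{"tx":0,"ty":0,"tz":-0.03,"rx":0,"ry":0,"rz":10,"hand":0.7},{"tx":0,"ty":0,"tz":0,"rx":0,"ry":0,"rz":10,"hand":0.7},{"tx":0,"ty":0,"tz":0,"rx":0,"ry":0,"rz":10,"hand":0.7}]'; python3 look.py; python3 to.py .645 .2635 .15 94
```

```text
time: 25.7
eef_pos: [0.6067, 0.0212, 0.1214]
eef_rot: [0.293, 0.956, 0.002, 0.004]
force: [0.0, 1.0, -0.6]
opening: 0.504
time: 26.32
eef_pos: [0.6069, 0.0207, 0.2481]
eef_rot: [0.538, 0.843, 0.004, 0.005]
force: [0.6, -0.6, -0.7]
opening: 0.699
blk [0.6475 0.2633] [71. 45.] -86.2 511 0.0282
blk [0.5881 0.3691] [72. 45.] -84.0 540 0.0284
blk [0.3893 0.2522] [70. 28.] 82.5 161 0.0282
bar [0.5943 0.0283] [33. 16.] dial mod180 59.9 101
t 26.38 p [0.6072 0.0207 0.2486] yaw 114.63 tilt [0.86 0.09] F [ 0.2 -0.1  0.9] op 0.693
tx ty tz mm [205.4 134.2  99.6] rz 20.63
```

```bash
python3 -m jog '[{"tx":0.044,"ty":0.029,"tz":0,"rx":0,"ry":0,"rz":0,"hand":0.7},{"tx":0.044,"ty":0.029,"tz":0,"rx":0,"ry":0,"rz":0,"hand":0.7},{"tx":0.044,"ty":0.029,"tz":0,"rx":0,"ry":0,"rz":0,"hand":0.7},{"tx":0.044,"ty":0.029,"tz":0,"rx":0,"ry":0,"rz":0,"hand":0.7},{"tx":0.028,"ty":0.018,"tz":0.02,"rx":0,"ry":0,"rz":0,"hand":0.7}]';python3 -m jog '[{"tx":0,"ty":0,"tz":0.02,"rx":0,"ry":0,"rz":10.3,"hand":0.7},{"tx":0,"ty":0,"tz":0.04,"rx":0,"ry":0,"rz":10.3,"hand":0.7},{"tx":0,"ty":0,"tz":0.04,"rx":0,"ry":0,"rz":0,"hand":0.7},{"tx":0,"ty":0,"tz":0,"rx":0,"ry":0,"rz":0,"hand":0.7}]'; python3 to.py .647 .2635 .008 94.3
python3 - <<'E'
from h import *
c=cam('top');P=pts(c)
for m in blocks(c,P): print(rect(P,m),m.sum())
E
```

```text
time: 27.0
eef_pos: [0.6477, 0.2664, 0.2344]
eef_rot: [0.538, 0.843, 0.008, 0.01]
force: [0.6, 0.1, 0.6]
opening: 0.701
time: 27.5
eef_pos: [0.6499, 0.2708, 0.1309]
eef_rot: [0.679, 0.734, 0.01, 0.008]
force: [0.3, -0.3, 0.1]
opening: 0.705
t 27.5 p [0.6499 0.2708 0.1309] yaw 94.45 tilt [1.42 0.21] F [ 0.3 -0.3  0.1] op 0.705
tx ty tz mm [ -7.3  -6.6 122.8] rz 0.15
(array([0.52555585, 0.61916913]), array([403.43600464,   6.22819519]), -30.121856689453125) 370
(array([0.64938934, 0.245992  ]), array([45.51392365, 36.42363739]), 7.7290239334106445) 259
```

```bash
python3 -m jog '[{"tx":-0.007,"ty":-0.004,"tz":0.03,"rx":1.4,"ry":-0.2,"rz":0,"hand":0.7},{"tx":0,"ty":0,"tz":0.03,"rx":0.2,"ry":0,"rz":0,"hand":0.7},{"tx":0,"ty":0,"tz":0.025,"rx":0.2,"ry":0,"rz":0,"hand":0.7},{"tx":0,"ty":0,"tz":0,"rx":0,"ry":0,"rz":0,"hand":0.7}]'; python3 to.py .647 .2635 .008 94.3
```

```text
time: 28.05
eef_pos: [0.6539, 0.2642, 0.0528]
eef_rot: [0.679, 0.735, 0.003, 0.002]
force: [-0.2, 0.1, 0.3]
opening: 0.697
t 28.05 p [0.6539 0.2642 0.0528] yaw 94.54 tilt [0.4 0.1] F [-0.2  0.1  0.3] op 0.697
tx ty tz mm [-0.2 -7.2 44.7] rz 0.24
```

```bash
python3 -m jog '[{"tx":0,"ty":-0.007,"tz":0.01,"rx":0.4,"ry":-0.1,"rz":0.2,"hand":0.7},{"tx":0,"ty":0,"tz":0.01,"rx":0.1,"ry":0,"rz":0,"hand":0.7},{"tx":0,"ty":0,"tz":0,"rx":0,"ry":0,"rz":0,"hand":0.7}]'; python3 to.py .647 .2635 .008 94.3
```

```text
time: 28.42
eef_pos: [0.6481, 0.2641, 0.0342]
eef_rot: [0.68, 0.733, 0.001, 0.001]
force: [-0.2, -0.5, 0.8]
opening: 0.7
t 28.43 p [0.6481 0.2641 0.0342] yaw 94.35 tilt [0.1  0.01] F [-0.2 -0.5  0.8] op 0.7
tx ty tz mm [-0.5 -1.2 26.2] rz 0.05
```

```bash
python3 -m jog '[{"tx":-0.0005,"ty":-0.0015,"tz":0.01,"rx":0.1,"ry":0,"rz":0,"hand":0.7},{"tx":0,"ty":-0.001,"tz":0.01,"rx":0.1,"ry":0,"rz":0,"hand":0.7},{"tx":0,"ty":0,"tz":0.006,"rx":0,"ry":0,"rz":0,"hand":0.7},{"tx":0,"ty":0,"tz":0,"rx":0,"ry":0,"rz":0,"hand":0.7}]'; python3 to.py .647 .2635 .008 94.3
```

```text
time: 28.92
eef_pos: [0.6459, 0.2636, 0.0072]
eef_rot: [0.68, 0.733, -0.0, -0.0]
force: [0.1, 0.3, -0.3]
opening: 0.696
t 28.93 p [0.6459 0.2636 0.0072] yaw 94.36 tilt [-0.05  0.02] F [ 0.1  0.3 -0.3] op 0.696
tx ty tz mm [-0.1  1.  -0.8] rz 0.06
```

```bash
python3 -m jog '[{"tx":0,"ty":0.001,"tz":0,"rx":0,"ry":0,"rz":0,"hand":0},{"tx":0,"ty":0,"tz":0,"rx":0,"ry":0,"rz":0,"hand":0},{"tx":0,"ty":0,"tz":0,"rx":0,"ry":0,"rz":0,"hand":0},{"tx":0,"ty":0,"tz":0,"rx":0,"ry":0,"rz":0,"hand":0}]'; python3 -m jog '[{"tx":0,"ty":0,"tz":-0.02,"rx":0,"ry":0,"rz":0,"hand":0},{"tx":0,"ty":0,"tz":-0.04,"rx":0,"ry":0,"rz":0,"hand":0},{"tx":0,"ty":0,"tz":-0.05,"rx":0,"ry":0,"rz":0,"hand":0},{"tx":0,"ty":0,"tz":-0.05,"rx":0,"ry":0,"rz":0,"hand":0},{"tx":0,"ty":0,"tz":-0.03,"rx":0,"ry":0,"rz":-10,"hand":0}]'; python3 to.py .5087 .028 .19 175.9
```

```text
time: 29.42
eef_pos: [0.6472, 0.2637, 0.0075]
eef_rot: [0.68, 0.733, -0.0, -0.0]
force: [0.4, 0.4, -0.2]
opening: 0.501
time: 30.05
eef_pos: [0.6441, 0.2627, 0.2012]
eef_rot: [0.611, 0.791, -0.004, -0.003]
force: [0.7, 0.5, -3.3]
opening: 0.498
t 30.05 p [0.6441 0.2627 0.2012] yaw 104.63 tilt [-0.56 -0.13] F [ 0.7  0.5 -3.3] op 0.498
tx ty tz mm [-192.9 -190.2   13.1] rz -71.27
```

```bash
python3 -m jog '[{"tx":-0.042,"ty":-0.042,"tz":0,"rx":0,"ry":0,"rz":0,"hand":0},{"tx":-0.042,"ty":-0.042,"tz":0,"rx":0,"ry":0,"rz":0,"hand":0},{"tx":-0.042,"ty":-0.042,"tz":0,"rx":0,"ry":0,"rz":0,"hand":0},{"tx":-0.042,"ty":-0.042,"tz":0,"rx":0,"ry":0,"rz":0,"hand":0},{"tx":-0.012,"ty":-0.012,"tz":0,"rx":0,"ry":0,"rz":-9,"hand":0}]';  python3 -m jog '[{"tx":0,"ty":0,"tz":0,"rx":0,"ry":0,"rz":-10.5,"hand":0},{"tx":0,"ty":0,"tz":0,"rx":0,"ry":0,"rz":-10.5,"hand":0},{"tx":0,"ty":0,"tz":0,"rx":0,"ry":0,"rz":-10.5,"hand":0},{"tx":0,"ty":0,"tz":0,"rx":0,"ry":0,"rz":-10.5,"hand":0},{"tx":0,"ty":0,"tz":0,"rx":0,"ry":0,"rz":-10.5,"hand":0}]'; python3 to.py .5087 .028 .15 175.9
```

```text
time: 30.68
eef_pos: [0.5148, 0.0385, 0.2128]
eef_rot: [0.544, 0.839, 0.001, 0.003]
force: [0.9, -0.2, -2.9]
opening: 0.501
time: 31.3
eef_pos: [0.5126, 0.0365, 0.2184]
eef_rot: [0.105, 0.994, -0.0, 0.006]
force: [-0.7, 0.2, -2.3]
opening: 0.5
t 31.3 p [0.5126 0.0365 0.2184] yaw 167.94 tilt [ 0.7  -0.13] F [-0.7  0.2 -2.3] op 0.5
tx ty tz mm [ 2.9 -9.1 68.3] rz -7.96
```

```bash
python3 -m jog '[{"tx":0.003,"ty":-0.009,"tz":0.02,"rx":0,"ry":0.8,"rz":-8,"hand":0},{"tx":0,"ty":0,"tz":0.03,"rx":0,"ry":0.2,"rz":0,"hand":0},{"tx":0.002,"ty":0,"tz":0.03,"rx":0,"ry":0.2,"rz":0,"hand":0},{"tx":0.002,"ty":0,"tz":0.03,"rx":0,"ry":0.2,"rz":0,"hand":0},{"tx":0,"ty":0,"tz":0,"rx":0,"ry":0,"rz":0,"hand":0}]'; python3 to.py .5087 .028 .051 175.9
```

```text
time: 31.92
eef_pos: [0.5041, 0.0282, 0.1119]
eef_rot: [0.032, 0.999, -0.0, -0.002]
force: [-0.3, 0.7, -2.6]
opening: 0.499
t 31.93 p [0.5041 0.0282 0.1119] yaw 176.29 tilt [-0.27 -0.02] F [-0.3  0.7 -2.6] op 0.499
tx ty tz mm [-4.9  0.1 60.9] rz 0.39
```

```bash
python3 -m jog '[{"tx":-0.003,"ty":0,"tz":0.015,"rx":0,"ry":-0.1,"rz":0.4,"hand":0},{"tx":0,"ty":0,"tz":0.015,"rx":0,"ry":0.1,"rz":0,"hand":0},{"tx":0,"ty":0,"tz":0.007,"rx":0,"ry":0.1,"rz":0,"hand":0},{"tx":0,"ty":0,"tz":0,"rx":0,"ry":0,"rz":0,"hand":0}]'; python3 to.py .509 .0283 .051 175.9
```

```text
time: 32.42
eef_pos: [0.51, 0.0278, 0.0771]
eef_rot: [0.036, 0.999, -0.0, 0.0]
force: [-0.9, 0.1, -2.2]
opening: 0.502
t 32.42 p [0.51   0.0278 0.0771] yaw 175.86 tilt [ 0.02 -0.04] F [-0.9  0.1 -2.2] op 0.502
tx ty tz mm [ 1.1  0.5 26.1] rz -0.04
```

```bash
python3 -m jog '[{"tx":0.001,"ty":0.0005,"tz":0.006,"rx":0,"ry":0.1,"rz":0,"hand":0},{"tx":0.0005,"ty":0,"tz":0.006,"rx":0,"ry":0.1,"rz":0,"hand":0},{"tx":0,"ty":0,"tz":0,"rx":0,"ry":0,"rz":0,"hand":0}]'; python3 to.py .509 .0283 .051 175.9; python3 -m jog '[{"tx":0,"ty":0,"tz":0.005,"rx":0,"ry":0,"rz":0,"hand":0},{"tx":0.0005,"ty":0,"tz":0.005,"rx":0,"ry":0.1,"rz":0,"hand":0},{"tx":0,"ty":0,"tz":0.002,"rx":0,"ry":0,"rz":0,"hand":0},{"tx":0,"ty":0,"tz":0,"rx":0,"ry":0,"rz":0,"hand":0}]';python3 to.py .509 .0283 .051 175.9
```

```text
time: 32.8
eef_pos: [0.5092, 0.0284, 0.0651]
eef_rot: [0.036, 0.999, -0.0, -0.001]
force: [0.3, -0.3, -2.8]
opening: 0.495
t 32.8 p [0.5092 0.0284 0.0651] yaw 175.87 tilt [-0.11 -0.03] F [ 0.3 -0.3 -2.8] op 0.495
tx ty tz mm [ 0.1 -0.1 14.1] rz -0.03
time: 33.3
eef_pos: [0.5097, 0.0283, 0.0532]
eef_rot: [0.036, 0.999, -0.0, -0.001]
force: [1.0, -0.8, -3.3]
opening: 0.5
t 33.3 p [0.5097 0.0283 0.0532] yaw 175.86 tilt [-0.07 -0.04] F [ 1.  -0.8 -3.3] op 0.5
tx ty tz mm [ 0.7 -0.   2.2] rz -0.04
```

```bash
python3 -m jog '[{"tx":0.0005,"ty":0,"tz":0.002,"rx":0,"ry":0,"rz":0,"hand":0},{"tx":0,"ty":0,"tz":0,"rx":0,"ry":0,"rz":0,"hand":0.6},{"tx":0,"ty":0,"tz":0,"rx":0,"ry":0,"rz":0,"hand":0.65},{"tx":0,"ty":0,"tz":-0.03,"rx":0,"ry":0,"rz":0,"hand":0.65},{"tx":0,"ty":0,"tz":-0.05,"rx":0,"ry":0,"rz":0,"hand":0.65}]'; python3 -m jog '[{"tx":0,"ty":0,"tz":-0.06,"rx":0,"ry":0,"rz":0,"hand":0.6},{"tx":0,"ty":0,"tz":-0.05,"rx":0,"ry":0,"rz":0,"hand":0.5},{"tx":0,"ty":0.05,"tz":0,"rx":0,"ry":0,"rz":0,"hand":0.5},{"tx":0,"ty":0.06,"tz":0,"rx":0,"ry":0,"rz":10,"hand":0.5},{"tx":0.02,"ty":0.05,"tz":0,"rx":0,"ry":0,"rz":10,"hand":0.5}]'
python3 look.py;python3 to.py .6045 .021 .18 146
```

```text
time: 33.92
eef_pos: [0.5066, 0.0288, 0.1296]
eef_rot: [0.036, 0.999, 0.0, -0.005]
force: [-0.0, -0.2, 0.5]
opening: 0.646
time: 34.55
eef_pos: [0.5124, 0.1873, 0.2523]
eef_rot: [0.21, 0.978, 0.0, 0.003]
force: [1.0, 0.7, -0.3]
opening: 0.499
bar [0.6049 0.0206] [70. 17.] dial mod180 60.0 250
in window fix [-94.8  -1.2] [70.1 43.9] 0.3 z [0.0674 0.0725 0.0764] 560
t 34.6 p [0.5108 0.1926 0.2522] yaw 155.65 tilt [0.27 0.22] F [-2.4  2.4  0.4] op 0.5
tx ty tz mm [-155.9 -118.1   72. ] rz 9.65
```

View pics/win.png

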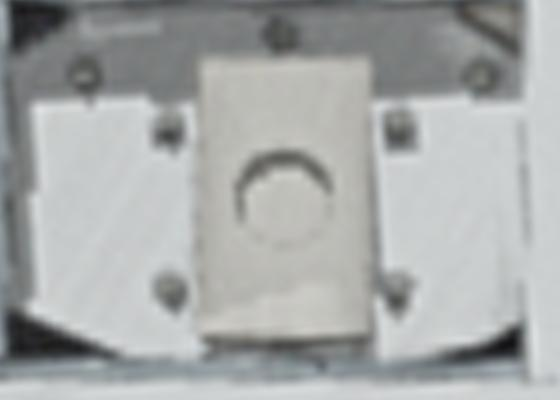

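The second block is seated flat. On to the next detent: grip the bar at yaw 146 and turn +60°.

```bash
python3 -m jog '[{"tx":-0.042,"ty":-0.032,"tz":0,"rx":0,"ry":0,"rz":0,"hand":0.5},{"tx":-0.042,"ty":-0.032,"tz":0,"rx":0,"ry":0,"rz":0,"hand":0.5},{"tx":-0.042,"ty":-0.032,"tz":0,"rx":0,"ry":0,"rz":0,"hand":0.5},{"tx":-0.028,"ty":-0.02,"tz":0.01,"rx":0,"ry":0,"rz":0,"hand":0.5},{"tx":0,"ty":0,"tz":0.02,"rx":0,"ry":0,"rz":9.6,"hand":0.5}]'; python3 -m jog '[{"tx":0,"ty":0,"tz":0.03,"rx":0,"ry":0,"rz":0,"hand":0.5},{"tx":0,"ty":0,"tz":0.03,"rx":0,"ry":0,"rz":0,"hand":0.5},{"tx":0,"ty":0,"tz":0,"rx":0,"ry":0,"rz":0,"hand":0.5}]'; python3 to.py .6045 .0208 .116 146
```

```text
time: 35.22
eef_pos: [0.6081, 0.0212, 0.2259]
eef_rot: [0.289, 0.957, 0.003, 0.005]
force: [0.6, 0.1, -0.2]
opening: 0.501
time: 35.6
eef_pos: [0.6082, 0.0192, 0.1636]
eef_rot: [0.289, 0.957, 0.002, 0.004]
force: [0.8, 0.2, 0.4]
opening: 0.501
t 35.6 p [0.6082 0.0192 0.1636] yaw 146.36 tilt [0.55 0.11] F [0.8 0.2 0.4] op 0.501
tx ty tz mm [ 4.3 -1.1 47.6] rz 0.36
```

```bash
python3 -m jog '[{"tx":0.004,"ty":-0.001,"tz":0.015,"rx":0.3,"ry":0.4,"rz":0.3,"hand":0.5},{"tx":0.001,"ty":0,"tz":0.015,"rx":0,"ry":0.1,"rz":0,"hand":0.5},{"tx":0.001,"ty":0,"tz":0.012,"rx":0,"ry":0.1,"rz":0,"hand":0.5},{"tx":0,"ty":0,"tz":0,"rx":0,"ry":0,"rz":0,"hand":0.5}]'; python3 to.py .6045 .0208 .118 146
```

```text
time: 36.1
eef_pos: [0.6042, 0.0219, 0.1225]
eef_rot: [0.291, 0.957, 0.002, 0.001]
force: [-0.6, -0.5, 0.4]
opening: 0.5
t 36.1 p [0.6042 0.0219 0.1225] yaw 146.11 tilt [0.12 0.17] F [-0.6 -0.5  0.4] op 0.5
tx ty tz mm [-0.9 -0.8  4.5] rz 0.11
```

```bash
python3 -m jog '[{"tx":-0.001,"ty":-0.001,"tz":0.005,"rx":0,"ry":0,"rz":0,"hand":0.5},{"tx":0,"ty":0,"tz":0,"rx":0,"ry":0,"rz":0,"hand":0},{"tx":0,"ty":0,"tz":0,"rx":0,"ry":0,"rz":0,"hand":0},{"tx":0,"ty":0,"tz":0,"rx":0,"ry":0,"rz":0,"hand":0},{"tx":0,"ty":0,"tz":0,"rx":0,"ry":0,"rz":-4,"hand":0}]'; python3 -m jog '[{"tx":0,"ty":0,"tz":0,"rx":0,"ry":0,"rz":-6,"hand":0},{"tx":0,"ty":0,"tz":0,"rx":0,"ry":0,"rz":-6,"hand":0},{"tx":0,"ty":0,"tz":0,"rx":0,"ry":0,"rz":-6,"hand":0},{"tx":0,"ty":0,"tz":0,"rx":0,"ry":0,"rz":-6,"hand":0}]';python3 to.py .6045 .0208 .118 206
```

```text
time: 36.72
eef_pos: [0.606, 0.0213, 0.1187]
eef_rot: [0.257, 0.966, 0.003, 0.002]
force: [2.0, 1.7, -1.2]
opening: 0.172
time: 37.22
eef_pos: [0.6063, 0.0222, 0.1187]
eef_rot: [0.045, 0.999, 0.003, 0.003]
force: [2.1, 3.3, -0.7]
opening: 0.174
t 37.23 p [0.6063 0.0222 0.1187] yaw 174.83 tilt [0.39 0.34] F [ 2.1  3.3 -0.7] op 0.174
tx ty tz mm [ 1.7 -1.6  0.7] rz -31.17
```

```bash
python3 -m jog '[{"tx":0.001,"ty":-0.001,"tz":0,"rx":0,"ry":0,"rz":-6,"hand":0},{"tx":0,"ty":0,"tz":0,"rx":0,"ry":0,"rz":-6,"hand":0},{"tx":0,"ty":0,"tz":0,"rx":0,"ry":0,"rz":-6,"hand":0},{"tx":0,"ty":0,"tz":0,"rx":0,"ry":0,"rz":-6,"hand":0},{"tx":0,"ty":0,"tz":0,"rx":0,"ry":0,"rz":-5,"hand":0}]';python3 to.py .6045 .0208 .118 206
```

```text
time: 37.85
eef_pos: [0.6062, 0.0234, 0.1187]
eef_rot: [-0.214, 0.977, 0.003, 0.006]
force: [0.8, 2.1, -1.8]
opening: 0.172
t 37.85 p [0.6062 0.0234 0.1187] yaw -155.24 tilt [0.54 0.51] F [ 0.8  2.1 -1.8] op 0.172
tx ty tz mm [ 2.7 -1.7  0.7] rz -1.24
```

```bash
python3 -m jog '[{"tx":0,"ty":0,"tz":0,"rx":0,"ry":0,"rz":-1,"hand":0},{"tx":0,"ty":0,"tz":0,"rx":0,"ry":0,"rz":0,"hand":0.5},{"tx":0,"ty":0,"tz":0,"rx":0,"ry":0,"rz":0,"hand":0.5},{"tx":0,"ty":0,"tz":-0.04,"rx":0,"ry":0,"rz":0,"hand":0.5},{"tx":0,"ty":0,"tz":-0.05,"rx":0,"ry":0,"rz":0,"hand":0.7}]';python3 -m jog '[{"tx":0,"ty":0,"tz":-0.03,"rx":0,"ry":0,"rz":10.5,"hand":0.7},{"tx":0,"ty":0,"tz":0,"rx":0,"ry":0,"rz":10.5,"hand":0.7},{"tx":0,"ty":0,"tz":0,"rx":0,"ry":0,"rz":10.5,"hand":0.7},{"tx":0,"ty":0,"tz":0,"rx":0,"ry":0,"rz":10.5,"hand":0.7},{"tx":0,"ty":0,"tz":0,"rx":0,"ry":0,"rz":10.5,"hand":0.7}]'; python3 -m jog '[{"tx":0,"ty":0,"tz":0,"rx":0,"ry":0,"rz":10.5,"hand":0.7},{"tx":0,"ty":0,"tz":0,"rx":0,"ry":0,"rz":10.5,"hand":0.7},{"tx":0,"ty":0,"tz":0,"rx":0,"ry":0,"rz":10.5,"hand":0.7},{"tx":0,"ty":0,"tz":0,"rx":0,"ry":0,"rz":10.5,"hand":0.7},{"tx":0,"ty":0,"tz":0,"rx":0,"ry":0,"rz":10.5,"hand":0.7}]'; python3 look.py; python3 to.py .5878 .3688 .15 96.5
```

```text
time: 38.48
eef_pos: [0.602, 0.022, 0.2051]
eef_rot: [-0.221, 0.975, 0.004, -0.0]
force: [-0.4, 0.7, -0.6]
opening: 0.69
time: 39.1
eef_pos: [0.6051, 0.0201, 0.245]
eef_rot: [0.245, 0.97, 0.004, 0.005]
force: [0.5, 0.0, -0.5]
opening: 0.698
time: 39.72
eef_pos: [0.6051, 0.0187, 0.2464]
eef_rot: [0.656, 0.755, 0.006, 0.003]
force: [0.2, 0.4, -0.8]
opening: 0.699
blk [0.5881 0.3686] [72. 45.] -83.6 532 0.0282
t 39.77 p [0.6051 0.0187 0.2464] yaw 97.77 tilt [0.71 0.26] F [ 0.1  0.2 -0.3] op 0.7
tx ty tz mm [348.9  28.9  97.8] rz 1.27
```

```bash
python3 -m jog '[{"tx":0.06,"ty":0.005,"tz":0,"rx":0.5,"ry":0,"rz":0,"hand":0.7},{"tx":0.06,"ty":0.005,"tz":0,"rx":0,"ry":0,"rz":0,"hand":0.7},{"tx":0.06,"ty":0.005,"tz":0,"rx":0,"ry":0,"rz":0,"hand":0.7},{"tx":0.06,"ty":0.005,"tz":0,"rx":0,"ry":0,"rz":0,"hand":0.7},{"tx":0.06,"ty":0.005,"tz":0,"rx":0,"ry":0,"rz":1.2,"hand":0.7}]';python3 -m jog '[{"tx":0.045,"ty":0.004,"tz":0.02,"rx":0,"ry":0,"rz":0,"hand":0.7},{"tx":0,"ty":0,"tz":0.04,"rx":0,"ry":0,"rz":0,"hand":0.7},{"tx":0,"ty":0,"tz":0.04,"rx":0,"ry":0,"rz":0,"hand":0.7},{"tx":0,"ty":0,"tz":0,"rx":0,"ry":0,"rz":0,"hand":0.7}]'; python3 to.py .5878 .3687 .008 96.4;  python3 - <<'E'
from h import *
c=cam('top');P=pts(c)
for m in blocks(c,P): print(rect(P,m),m.sum())
E
```

```text
time: 40.4
eef_pos: [0.5905, 0.3221, 0.2487]
eef_rot: [0.666, 0.746, 0.003, 0.002]
force: [-0.1, -0.5, 0.5]
opening: 0.699
time: 40.9
eef_pos: [0.5895, 0.3745, 0.1481]
eef_rot: [0.66, 0.751, 0.005, 0.003]
force: [0.3, 0.2, 0.2]
opening: 0.699
t 40.9 p [0.5895 0.3745 0.1481] yaw 97.42 tilt [0.59 0.19] F [0.3 0.2 0.2] op 0.699
tx ty tz mm [ -5.8  -3.9 140.1] rz 1.02
(array([0.58783252, 0.36775677]), array([69.94025421, 44.99621201]), -82.80420446395874) 484
(array([0.44545309, 0.66575677]), array([220.85292053,   6.73392105]), -29.547237396240234) 217
(array([0.39301782, 0.24645522]), array([79.66577148, 23.55319977]), 85.74761199951172) 156
```

```bash
python3 -m jog '[{"tx":-0.006,"ty":-0.005,"tz":0.035,"rx":0.6,"ry":-0.2,"rz":0.8,"hand":0.7},{"tx":0,"ty":-0.001,"tz":0.04,"rx":0.2,"ry":0,"rz":0,"hand":0.7},{"tx":0,"ty":-0.001,"tz":0.03,"rx":0.2,"ry":0,"rz":0,"hand":0.7},{"tx":0,"ty":0,"tz":0,"rx":0,"ry":0,"rz":0,"hand":0.7}]'; python3 to.py .5878 .3687 .008 96.5
```

```text
time: 41.45
eef_pos: [0.5942, 0.3707, 0.058]
eef_rot: [0.665, 0.747, 0.008, 0.003]
force: [0.5, -0.1, 0.7]
opening: 0.699
t 41.45 p [0.5942 0.3707 0.058 ] yaw 96.66 tilt [0.9  0.47] F [ 0.5 -0.1  0.7] op 0.699
tx ty tz mm [-1.6 -7.4 49.9] rz 0.16
```

```bash
python3 -m jog '[{"tx":-0.002,"ty":-0.008,"tz":0.012,"rx":0.9,"ry":-0.4,"rz":0.1,"hand":0.7},{"tx":0,"ty":0,"tz":0.01,"rx":0.1,"ry":0,"rz":0,"hand":0.7},{"tx":0,"ty":0,"tz":0,"rx":0,"ry":0,"rz":0,"hand":0.7}]'; python3 to.py .5878 .3687 .008 96.5
```

```text
time: 41.82
eef_pos: [0.5903, 0.3693, 0.0418]
eef_rot: [0.665, 0.746, 0.004, 0.002]
force: [0.2, 0.2, -0.6]
opening: 0.699
t 41.83 p [0.5903 0.3693 0.0418] yaw 96.57 tilt [0.42 0.18] F [ 0.2  0.2 -0.6] op 0.699
tx ty tz mm [-0.4 -2.8 33.8] rz 0.07
```

```bash
python3 -m jog '[{"tx":-0.0005,"ty":-0.003,"tz":0.01,"rx":0.4,"ry":-0.2,"rz":0,"hand":0.7},{"tx":0,"ty":-0.0005,"tz":0.012,"rx":0.1,"ry":0,"rz":0,"hand":0.7},{"tx":0,"ty":0,"tz":0.009,"rx":0,"ry":0,"rz":0,"hand":0.7},{"tx":0,"ty":0,"tz":0,"rx":0,"ry":0,"rz":0,"hand":0.7}]'; python3 to.py .5878 .3687 .008 96.5
```

```text
time: 42.32
eef_pos: [0.5868, 0.3685, 0.009]
eef_rot: [0.665, 0.747, -0.001, 0.0]
force: [-0.4, -0.1, -0.7]
opening: 0.698
t 42.33 p [0.5868 0.3685 0.009 ] yaw 96.58 tilt [-0.06 -0.09] F [-0.4 -0.1 -0.7] op 0.698
tx ty tz mm [0.1 1.  1. ] rz 0.08
```

```bash
python3 -m jog '[{"tx":0,"ty":0.001,"tz":0.0015,"rx":0,"ry":0,"rz":0,"hand":0},{"tx":0,"ty":0,"tz":0,"rx":0,"ry":0,"rz":0,"hand":0},{"tx":0,"ty":0,"tz":0,"rx":0,"ry":0,"rz":0,"hand":0},{"tx":0,"ty":0,"tz":0,"rx":0,"ry":0,"rz":0,"hand":0}]'; python3 -m jog '[{"tx":0,"ty":0,"tz":-0.02,"rx":0,"ry":0,"rz":0,"hand":0},{"tx":0,"ty":0,"tz":-0.04,"rx":0,"ry":0,"rz":0,"hand":0},{"tx":0,"ty":0,"tz":-0.05,"rx":0,"ry":0,"rz":0,"hand":0},{"tx":0,"ty":0,"tz":-0.05,"rx":0,"ry":0,"rz":0,"hand":0},{"tx":0,"ty":0,"tz":-0.03,"rx":0,"ry":0,"rz":-10,"hand":0}]'; python3 to.py .509 .0283 .19 175.9
```

```text
time: 42.82
eef_pos: [0.5883, 0.3688, 0.008]
eef_rot: [0.665, 0.747, -0.001, 0.0]
force: [0.3, -0.2, -1.2]
opening: 0.499
time: 43.45
eef_pos: [0.5851, 0.3675, 0.2012]
eef_rot: [0.596, 0.803, -0.005, -0.002]
force: [0.7, -0.2, -4.0]
opening: 0.501
t 43.45 p [0.5851 0.3675 0.2012] yaw 106.86 tilt [-0.57 -0.34] F [ 0.7 -0.2 -4. ] op 0.501
tx ty tz mm [-302.5 -171.    14. ] rz -69.04
```

```bash
python3 -m jog '[{"tx":-0.05,"ty":-0.028,"tz":0,"rx":0,"ry":0,"rz":0,"hand":0},{"tx":-0.05,"ty":-0.028,"tz":0,"rx":0,"ry":0,"rz":0,"hand":0},{"tx":-0.05,"ty":-0.028,"tz":0,"rx":0,"ry":0,"rz":0,"hand":0},{"tx":-0.05,"ty":-0.028,"tz":0,"rx":0,"ry":0,"rz":0,"hand":0},{"tx":-0.05,"ty":-0.028,"tz":0,"rx":0,"ry":0,"rz":0,"hand":0}]';  python3 -m jog '[{"tx":-0.02,"ty":-0.012,"tz":0,"rx":0,"ry":0,"rz":-9,"hand":0},{"tx":0,"ty":0,"tz":0,"rx":0,"ry":0,"rz":-10.5,"hand":0},{"tx":0,"ty":0,"tz":0,"rx":0,"ry":0,"rz":-10.5,"hand":0},{"tx":0,"ty":0,"tz":0,"rx":0,"ry":0,"rz":-10.5,"hand":0},{"tx":0,"ty":0,"tz":0,"rx":0,"ry":0,"rz":-10.5,"hand":0}]'; python3 to.py .509 .0283 .15 175.9
```

```text
time: 44.08
eef_pos: [0.5247, 0.0841, 0.2135]
eef_rot: [0.592, 0.806, 0.001, 0.003]
force: [1.1, -0.9, -2.8]
opening: 0.499
time: 44.7
eef_pos: [0.5164, 0.0561, 0.2184]
eef_rot: [0.178, 0.984, -0.001, 0.005]
force: [0.8, -0.4, -2.8]
opening: 0.506
t 44.7 p [0.5164 0.0561 0.2184] yaw 159.44 tilt [ 0.57 -0.18] F [ 0.8 -0.4 -2.8] op 0.506
tx ty tz mm [ -2.2 -28.7  68.4] rz -16.46
```

```bash
python3 -m jog '[{"tx":-0.002,"ty":-0.028,"tz":0.0,"rx":0,"ry":0.8,"rz":-8,"hand":0},{"tx":0,"ty":0,"tz":0.03,"rx":0,"ry":0.2,"rz":-8.2,"hand":0},{"tx":0.002,"ty":0,"tz":0.03,"rx":0,"ry":0.2,"rz":0,"hand":0},{"tx":0.002,"ty":0,"tz":0.03,"rx":0,"ry":0.2,"rz":0,"hand":0},{"tx":0,"ty":0,"tz":0,"rx":0,"ry":0,"rz":0,"hand":0}]'; python3 to.py .509 .0283 .051 175.9
```

```text
time: 45.32
eef_pos: [0.5035, 0.0287, 0.1321]
eef_rot: [0.033, 0.999, 0.001, -0.004]
force: [-0.1, 0.2, -3.0]
opening: 0.502
t 45.33 p [0.5035 0.0287 0.1321] yaw 176.27 tilt [-0.43  0.08] F [-0.1  0.2 -3. ] op 0.502
tx ty tz mm [-6.1 -0.1 81. ] rz 0.37
```

```bash
python3 - <<'E'
from h import *
for n in('top','scene'):
    c=cam(n);P=pts(c);z=P[...,2];F=fix(P)
    m=(z>.125)&(z<.15)&(np.linalg.norm(F,axis=-1)<42)&(c['frame'].max(-1)<90)
    print(n,m.sum(), (rect(P,m)[0].round(4),rect(P,m)[1].round(0),(rect(P,m)[2]+4.1-90)%180) if m.sum()>40 else '')
E
python3 -m jog '[{"tx":-0.003,"ty":0,"tz":0.02,"rx":0,"ry":-0.1,"rz":0.4,"hand":0},{"tx":0,"ty":0,"tz":0.02,"rx":0,"ry":0.1,"rz":0,"hand":0},{"tx":0,"ty":0,"tz":0.012,"rx":0,"ry":0.1,"rz":0,"hand":0},{"tx":0,"ty":0,"tz":0,"rx":0,"ry":0,"rz":0,"hand":0}]'; python3 to.py .509 .0283 .051 175.9
```

```text
top 95 (array([0.619 , 0.0279]), array([36., 16.]), 119.04001388549804)
scene 183 (array([0.6046, 0.0262]), array([59., 17.]), 121.29598770141601)
time: 45.92
eef_pos: [0.5141, 0.0281, 0.0888]
eef_rot: [0.036, 0.999, 0.0, 0.004]
force: [-0.1, -0.4, -3.1]
opening: 0.502
t 45.92 p [0.5141 0.0281 0.0888] yaw 175.89 tilt [ 0.52 -0.01] F [-0.1 -0.4 -3.1] op 0.502
tx ty tz mm [ 5.4 -0.2 37.8] rz -0.01
```

Both views put the dial at 120° within their accuracy, so it is in a detent.

```bash
python3 -m jog '[{"tx":0.0055,"ty":0,"tz":0.005,"rx":0,"ry":0.5,"rz":0,"hand":0},{"tx":0.0005,"ty":0,"tz":0.008,"rx":0,"ry":0.1,"rz":0,"hand":0},{"tx":0,"ty":0,"tz":0.005,"rx":0,"ry":0.1,"rz":0,"hand":0},{"tx":0,"ty":0,"tz":0,"rx":0,"ry":0,"rz":0,"hand":0}]'; python3 to.py .509 .0283 .051 175.9
```

```text
time: 46.42
eef_pos: [0.5086, 0.0285, 0.0709]
eef_rot: [0.036, 0.999, 0.0, -0.001]
force: [-0.5, -0.2, -3.9]
opening: 0.501
t 46.42 p [0.5086 0.0285 0.0709] yaw 175.9 tilt [-0.12  0.03] F [-0.5 -0.2 -3.9] op 0.501
tx ty tz mm [-0.5 -0.2 19.9] rz 0.0
```

```bash
python3 -m jog '[{"tx":0,"ty":0,"tz":0.006,"rx":0,"ry":0,"rz":0,"hand":0},{"tx":0,"ty":0,"tz":0.006,"rx":0,"ry":0.1,"rz":0,"hand":0},{"tx":0.0005,"ty":0,"tz":0.005,"rx":0,"ry":0,"rz":0,"hand":0},{"tx":0,"ty":0,"tz":0,"rx":0,"ry":0,"rz":0,"hand":0}]'; python3 to.py .509 .0283 .052 175.9
```

```text
time: 46.92
eef_pos: [0.5099, 0.0284, 0.054]
eef_rot: [0.036, 0.999, 0.0, 0.0]
force: [-0.3, -0.5, -3.6]
opening: 0.5
t 46.92 p [0.5099 0.0284 0.054 ] yaw 175.9 tilt [0.03 0.02] F [-0.3 -0.5 -3.6] op 0.5
tx ty tz mm [ 0.9 -0.1  2. ] rz -0.0
```

```bash
python3 -m jog '[{"tx":0.001,"ty":0,"tz":0.002,"rx":0,"ry":0,"rz":0,"hand":0},{"tx":0,"ty":0,"tz":0,"rx":0,"ry":0,"rz":0,"hand":0.6},{"tx":0,"ty":0,"tz":0,"rx":0,"ry":0,"rz":0,"hand":0.65},{"tx":0,"ty":0,"tz":-0.03,"rx":0,"ry":0,"rz":0,"hand":0.65},{"tx":0,"ty":0,"tz":-0.05,"rx":0,"ry":0,"rz":0,"hand":0.65}]'; python3 -m jog '[{"tx":0,"ty":0,"tz":-0.06,"rx":0,"ry":0,"rz":0,"hand":0.6},{"tx":0,"ty":0,"tz":-0.06,"rx":0,"ry":0,"rz":0,"hand":0.7},{"tx":0,"ty":-0.05,"tz":-0.03,"rx":0,"ry":0,"rz":0,"hand":0.8},{"tx":0,"ty":-0.06,"tz":-0.02,"rx":0,"ry":0,"rz":0,"hand":0.9},{"tx":0,"ty":-0.06,"tz":0,"rx":0,"ry":0,"rz":0,"hand":0.9}]'; python3 -m jog '[{"tx":0.02,"ty":-0.05,"tz":0,"rx":0,"ry":0,"rz":0,"hand":0.9},{"tx":0.04,"ty":-0.01,"tz":0,"rx":0,"ry":0,"rz":0,"hand":0.9},{"tx":0.03,"ty":0,"tz":0,"rx":0,"ry":0,"rz":0,"hand":0.9}]'
python3 look.py;python3 to.py .493 -.189 .2 175.9
```

```text
time: 47.55
eef_pos: [0.5057, 0.0287, 0.1302]
eef_rot: [0.036, 0.999, 0.001, -0.005]
force: [0.0, 0.1, 0.7]
opening: 0.65
time: 48.18
eef_pos: [0.4962, -0.1409, 0.3132]
eef_rot: [0.031, 1.0, -0.001, 0.001]
force: [0.9, 0.8, 0.1]
opening: 0.904
time: 48.55
eef_pos: [0.3997, -0.2004, 0.3143]
eef_rot: [0.034, 0.999, -0.002, 0.001]
force: [-0.0, 0.2, -0.4]
opening: 0.898
blk [0.3893 0.2522] [69. 28.] 82.5 165 0.0279
bar [0.6053 0.0204] [70. 16.] dial mod180 119.8 247
in window fix [-94.5  -1.2] [43.9 70.4] 89.9 z [0.0676 0.0726 0.0763] 557
t 48.6 p [ 0.3978 -0.2001  0.3145] yaw 176.1 tilt [-0.03 -0.24] F [ 2.3 -0.5 -0.2] op 0.901
tx ty tz mm [-94.3  18.  114.4] rz 0.2
```

View pics/win.png

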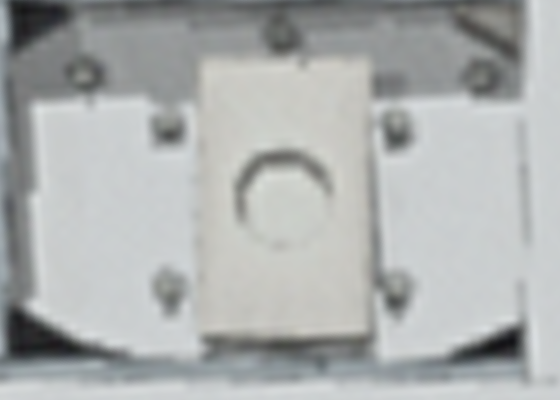

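The third block is seated flat, the dial reads 119.8°, and the bench is clear of blocks. Next: close the cover.

```bash
python3 -m jog '[{"tx":-0.045,"ty":0.009,"tz":0,"rx":0,"ry":0,"rz":0,"hand":1},{"tx":-0.045,"ty":0.009,"tz":0,"rx":0,"ry":0,"rz":0,"hand":1},{"tx":0,"ty":0,"tz":0.04,"rx":0,"ry":0,"rz":0.2,"hand":1},{"tx":0,"ty":0,"tz":0.04,"rx":0,"ry":0.2,"rz":0,"hand":1},{"tx":0,"ty":0,"tz":0,"rx":0,"ry":0,"rz":0,"hand":1}]'; python3 to.py .493 -.1888 .122 175.9
```

```text
time: 49.22
eef_pos: [0.4911, -0.1889, 0.2358]
eef_rot: [0.037, 0.999, -0.004, -0.0]
force: [-0.2, -0.3, 0.1]
opening: 1.001
t 49.23 p [ 0.4911 -0.1889  0.2358] yaw 175.74 tilt [-0.03 -0.41] F [-0.2 -0.3  0.1] op 1.001
tx ty tz mm [ -1.9   1.1 113.8] rz -0.16
```

```bash
python3 -m jog '[{"tx":-0.001,"ty":0.001,"tz":0.02,"rx":-0.4,"ry":0.1,"rz":0,"hand":1},{"tx":0.001,"ty":0,"tz":0.025,"rx":0,"ry":0.2,"rz":0,"hand":1},{"tx":0.001,"ty":0,"tz":0.02,"rx":0,"ry":0.2,"rz":0,"hand":1},{"tx":0,"ty":0,"tz":0,"rx":0,"ry":0,"rz":0,"hand":1}]'; python3 to.py .493 -.1888 .122 175.9
```

```text
time: 49.72
eef_pos: [0.4922, -0.1892, 0.1729]
eef_rot: [0.037, 0.999, -0.001, -0.001]
force: [0.3, 0.9, -0.1]
opening: 1.001
t 49.73 p [ 0.4922 -0.1892  0.1729] yaw 175.72 tilt [-0.13 -0.14] F [ 0.3  0.9 -0.1] op 1.001
tx ty tz mm [-0.9  0.6 50.9] rz -0.18
```

```bash
python3 -m jog '[{"tx":-0.001,"ty":0.0005,"tz":0.018,"rx":-0.1,"ry":0.1,"rz":0,"hand":1},{"tx":0.001,"ty":0,"tz":0.017,"rx":0,"ry":0.2,"rz":0,"hand":1},{"tx":0.001,"ty":0,"tz":0.013,"rx":0,"ry":0.1,"rz":0,"hand":1},{"tx":0,"ty":0,"tz":0,"rx":0,"ry":0,"rz":0,"hand":1}]'; python3 to.py .493 -.1888 .122 175.9
```

```text
time: 50.22
eef_pos: [0.4918, -0.1892, 0.1232]
eef_rot: [0.037, 0.999, -0.001, -0.004]
force: [-0.5, -0.1, 0.2]
opening: 0.999
t 50.23 p [ 0.4918 -0.1892  0.1232] yaw 175.71 tilt [-0.43 -0.07] F [-0.5 -0.1  0.2] op 0.999
tx ty tz mm [-1.2  0.5  1.2] rz -0.19
```

```bash
python3 -m jog '[{"tx":-0.001,"ty":0.0005,"tz":0.001,"rx":0,"ry":-0.4,"rz":0,"hand":0},{"tx":0,"ty":0,"tz":0,"rx":0,"ry":0,"rz":0,"hand":0},{"tx":0,"ty":0,"tz":0,"rx":0,"ry":0,"rz":0,"hand":0},{"tx":0,"ty":0,"tz":0,"rx":0,"ry":0,"rz":0,"hand":0},{"tx":0,"ty":0,"tz":0,"rx":0,"ry":0,"rz":0,"hand":0}]'; python3 -m jog '[{"tx":0,"ty":0,"tz":-0.006,"rx":0,"ry":0,"rz":0,"hand":0},{"tx":0,"ty":0,"tz":-0.006,"rx":0,"ry":0,"rz":0,"hand":0},{"tx":0,"ty":0,"tz":-0.001,"rx":0,"ry":0,"rz":0,"hand":0}]'; python3 to.py .5025 -.0537 .133 175.9
```

```text
time: 50.85
eef_pos: [0.4938, -0.1883, 0.1239]
eef_rot: [0.037, 0.999, -0.001, 0.001]
force: [-0.2, 0.7, -1.5]
opening: 0.342
time: 51.22
eef_pos: [0.4937, -0.1883, 0.1352]
eef_rot: [0.037, 0.999, -0.001, 0.001]
force: [4.5, -0.9, -7.2]
opening: 0.34
t 51.23 p [ 0.4937 -0.1883  0.1352] yaw 175.72 tilt [ 0.16 -0.1 ] F [ 4.5 -0.9 -7.2] op 0.34
tx ty tz mm [  1.2 134.9   2. ] rz -0.18
```

```bash
python3 -m jog '[{"tx":0,"ty":0.015,"tz":-0.0005,"rx":0,"ry":0,"rz":0,"hand":0},{"tx":0,"ty":0.022,"tz":0,"rx":0,"ry":0,"rz":0,"hand":0},{"tx":0,"ty":0.022,"tz":0,"rx":0,"ry":0,"rz":0,"hand":0},{"tx":0,"ty":0.022,"tz":0,"rx":0,"ry":0,"rz":0,"hand":0}]'; python3 to.py .5025 -.0537 .135 175.9
```

```text
time: 51.72
eef_pos: [0.4994, -0.1079, 0.1341]
eef_rot: [0.039, 0.999, -0.004, 0.002]
force: [4.2, -2.4, -6.9]
opening: 0.343
t 51.73 p [ 0.4994 -0.1079  0.1341] yaw 175.59 tilt [ 0.16 -0.42] F [ 4.2 -2.4 -6.9] op 0.343
tx ty tz mm [ 1.1 54.2 -1.3] rz -0.31
```

```bash
python3 -m jog '[{"tx":0,"ty":0.02,"tz":-0.001,"rx":0,"ry":0,"rz":0,"hand":0},{"tx":0,"ty":0.018,"tz":0,"rx":0,"ry":0,"rz":0,"hand":0},{"tx":0,"ty":0.012,"tz":0,"rx":0,"ry":0,"rz":0,"hand":0},{"tx":0,"ty":0.006,"tz":0,"rx":0,"ry":0,"rz":0,"hand":0},{"tx":0,"ty":0.003,"tz":0,"rx":0,"ry":0,"rz":0,"hand":0}]'; python3 to.py .5025 -.0537 .135 175.9
```

```text
time: 52.35
eef_pos: [0.5035, -0.0522, 0.1342]
eef_rot: [0.037, 0.999, -0.013, 0.001]
force: [1.2, -15.7, -7.9]
opening: 0.341
t 52.35 p [ 0.5035 -0.0522  0.1342] yaw 175.73 tilt [ 0.09 -1.52] F [  1.2 -15.7  -7.9] op 0.341
tx ty tz mm [ 0.9 -1.6 -0.7] rz -0.17
```

At the stop (15.7 N). I'll lower the knob and release.

```bash
python3 -m jog '[{"tx":0,"ty":0,"tz":0.005,"rx":0,"ry":0,"rz":0,"hand":0},{"tx":0,"ty":0,"tz":0.006,"rx":0,"ry":0,"rz":0,"hand":0},{"tx":0,"ty":0,"tz":0,"rx":0,"ry":0,"rz":0,"hand":0}]';python3 to.py .5025 -.0537 .135 175.9;python3 -m jog '[{"tx":0,"ty":0,"tz":0,"rx":0,"ry":0,"rz":0,"hand":1},{"tx":0,"ty":0,"tz":0,"rx":0,"ry":0,"rz":0,"hand":1},{"tx":0,"ty":0,"tz":0,"rx":0,"ry":0,"rz":0,"hand":1},{"tx":0,"ty":0,"tz":0,"rx":0,"ry":0,"rz":0,"hand":1}]'; python3 -m jog '[{"tx":0,"ty":0,"tz":-0.03,"rx":0,"ry":0,"rz":0,"hand":1},{"tx":0,"ty":0,"tz":-0.05,"rx":0,"ry":0,"rz":0,"hand":1},{"tx":0,"ty":0,"tz":-0.06,"rx":0,"ry":0,"rz":0,"hand":1},{"tx":0,"ty":0,"tz":-0.06,"rx":0,"ry":0,"rz":0,"hand":1}]'; python3 -m jog '[{"tx":0.01,"ty":-0.06,"tz":0,"rx":0,"ry":0,"rz":0,"hand":1},{"tx":0.01,"ty":-0.06,"tz":-0.03,"rx":0,"ry":0,"rz":0,"hand":1},{"tx":0.03,"ty":-0.05,"tz":0,"rx":0,"ry":0,"rz":0,"hand":1},{"tx":0.03,"ty":-0.02,"tz":0,"rx":0,"ry":0,"rz":0,"hand":1},{"tx":0,"ty":0,"tz":0,"rx":0,"ry":0,"rz":0,"hand":1}]'
python3 - <<'E'
from h import *
c=cam('top'); s=cam('scene')
cv2.imwrite('pics/end.png',np.hstack([cv2.resize(c['frame'][160:340,140:445],None,fx=1.4,fy=1.8),cv2.resize(s['frame'][140:320,220:440],None,fx=1.6,fy=1.8)]))
P=pts(c);z=P[...,2]; F=fix(P)
m=(z>.13)&(z<.17)&(np.linalg.norm(F,axis=-1)<45); r=rect(P,m);print('dial',(r[2]+4.1-90)%180,m.sum())
m=(z>.14)&(z<.18)&(np.linalg.norm(F-[-95,-82],axis=-1)<35); print('knob',rect(P,m),m.sum(),np.median(z[m]),P[m].mean(0))
E
```

```text
time: 52.72
eef_pos: [0.5035, -0.0526, 0.124]
eef_rot: [0.038, 0.999, -0.013, 0.001]
force: [0.2, -2.1, -2.4]
opening: 0.344
t 52.73 p [ 0.5035 -0.0526  0.124 ] yaw 175.63 tilt [ 0.05 -1.45] F [ 0.2 -2.1 -2.4] op 0.344
tx ty tz mm [  0.9  -1.5 -11. ] rz -0.27
time: 53.22
eef_pos: [0.5044, -0.0524, 0.1261]
eef_rot: [0.038, 0.999, -0.013, 0.002]
force: [0.2, 0.1, -0.5]
opening: 1.004
time: 53.72
eef_pos: [0.5007, -0.0463, 0.324]
eef_rot: [0.038, 0.999, -0.012, -0.005]
force: [1.0, 0.4, -0.2]
opening: 0.998
time: 54.35
eef_pos: [0.4084, -0.2278, 0.3648]
eef_rot: [0.036, 0.999, -0.015, 0.002]
force: [0.5, -0.2, -0.0]
opening: 0.999
dial 121.22418556213378 243
knob (array([ 0.50465112, -0.05385703]), array([29.34453201, 29.21730804]), 47.952857971191406) 173 0.15256933364058886 [ 0.50383099 -0.05358724  0.15230493]
```

View pics/end.png

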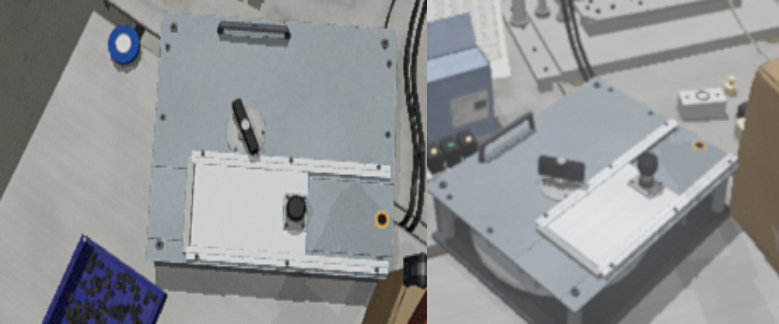

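The cover is shut, and the knob is at its starting position and home height. No blocks are left on the bench, and the tin hasn't moved.

```bash
python3 -c "
from workcell import env
print(env.job_done())"
```

```text
the job is handed in; nothing more can be done
None
```

The job is done and handed in at about 54 s of the 210 s allowed. I opened the cover until it locked, then laid all three blocks flat into separate nests at dial positions 0°, 60° and 120°. I then slid the cover shut and let the plunger drop.

**Blocks:** each one, checked through the window after release, had its top at about 0.0725 m against 0.072 m expected. They sat within about 2 mm of the nest centre, and none is left on the bench.

**Dial:** my last reading was 121.2°, against 119.8° just before closing. That difference is within the measuring noise, so I take it to be in the 120° detent.

**Cover and plunger:** the knob is back within about 1 mm of where it started, and its top height matches the plunger being home. That height is my only evidence that the pin dropped in, as I did not try to slide the cover afterwards.

**Bystanders:** the tin looks unmoved in the last picture. I never went near the air cylinder, but it was out of frame in that picture.

**Off-plan events:** my first grip on the knob was about 10 mm off centre, so I released it and gripped again before pulling. I saw no knocked block and no slackened grip.

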